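Pack the grinding-wheel carrier

ROBOT

A 6-joint arm with a two-finger parallel gripper is mounted at the origin on a cart in front of the work surface, level with it; the furniture and walls round the work are solid. World frame = base frame: x ahead of the robot, y to its left, z up, the work surface at z = 0. Lengths are in m, angles in rad, forces in N, time in s.
With the tool pointing down it reaches from about 0.275 to 0.825 m from the base axis. Payload 4.9 kg.
Tool frame: the origin (TCP) lies midway between the tips of the shut fingers; the grasp point (between the pads) lies 19 mm behind it; z points along the fingers, y is the line along which they close (so a half turn about z gives the same grasp; the last joint's range is limited). The gripper opens to 85 mm and grips with 20 to 120 N. Pads are 22 mm wide; open, the fingers measure 114 mm over their backs; the gripper's body (76 mm by 85 mm) begins 54 mm behind the grasp point. The pads swing forward as they close: fully open they stand 13 mm farther back than shut.
Start: joints at [-1.276, 0.326, -0.193, 1.052, 0, 1.437], TCP at [0.229, -0.5, 0.231] pointing down, gripper open.
Joint ranges: [-2.65, 2.65], [-0.97, 1.79], [-1.3, 1.35], [-1.93, 2.1], [-1.47, 1.37], [-3.14, 3.14]. Speed limits (rad/s): [2.57, 2.57, 3.14, 3.14, 3.14, 3.14].

INTERFACE

Orientations are given as a unit quaternion [x, y, z, w].
In Python, from bench import env gives the robot as it stands. The module is installed in compiled form; this text tells all that it offers.
- The arm moves only by the tool apply_moves, never from a script. Its argument "rows" is a list of rows, each an object of numbers: "tx", "ty", "tz": the shift along the tool's x, y, z normalised to -1 to 1, where 1 is 300 mm; "spin": the turn about the tool's z normalised to -1 to 1, where 1 is pi/2 rad. In form: [{"tx": .., "ty": .., "tz": .., "spin": ..}, ...]. A call has 1 to 5 rows; each row is the pose to reach, as a shift and turn from the pose commanded when the call began, along the tool's axes at that moment; what a row does not reach only later rows make up. A row lasts 1/10 s, in which the tool goes at most 50 mm and 8.59 degrees, less where a joint would pass 70% of its speed; a pose out of reach is approached as far as the arm can. A call with a number of a shift or a turn outside -1 to 1 is refused whole. A call with a gripper value outside its range is refused whole. "hand" is the gripper command: -1 is shut, 1 is fully open, values between are in proportion, set as the call begins (left out, the last holds). The fingers move at their own pace and stop on an object; "grip_force" is the grip in N (left out, the last holds). Time passes only in rows, so rows that repeat a pose let the fingers close. It gives the time, the measured TCP pose, the force, the opening and the grip force at its end, in the units of the state.
- env.get_state(): the state, without advancing time (a new reading comes with each control period).
- env.capture(name): name is "scene" or "side" or "wrist"; returns the picture (400x640x3 uint8, red, green, blue); there is no depth.
- env.camera_info(name): a dict with "fx", "fy", "cx", "cy" (pixels), "world_to_cam" (4x4, takes a point from world to camera coordinates); the wrist camera has in their place "T_tool_cam" (4x4, takes a point from camera to tool coordinates, whose origin is the TCP and whose axes are the flange's). Camera axes: x right, y down, z forward; pixel columns grow to the right and rows downward; lengths in m; the calibration is good to about 2 mm. A picture is of the moment at which its call begins: read the wrist's pose just before it. camera_info takes no time and is no camera call.
- env.hand_in(): hands the job in; it is judged then, once.
The state is a dict: "time_s": time; "joints": joint angles; "qd": joint speeds; "joint_efforts": joint torques, N m; "ee_pos": TCP position; "tcp_rot": TCP orientation; "force": force on the tool from outside, world axes, zero at the start; "ft_torque": the same for the moment, N m; "grip_width": opening from 0.0 (shut) to 1.0 (fully open); "grasp_force": force on a finger pad.
Only numpy, scipy, OpenCV 4.12 (cv2) and the standard library are available. Lean on these libraries where they do the work, as an engineer would, in place of code of your own. Each camera call takes 0.05 s, during which the arm holds its last target. There are 200 camera calls.

TASK

Pack the grinding-wheel carrier for the service van: swing its keeper bar right up, stand every wheel from the crate on edge between the tines, one to a slot and fully down on the rails (thick wheels in the wide slots, thin wheels in the narrow ones), and then swing the keeper fully down over the wheels again. Each steel flange goes boss up into a pocket of its own in the carrier's board, at any time; leave the chisel, pencil, tape measure and sanding block where they lie.

Things in the scene. Friction and masses are not known exactly. Their poses are not given: they have to be found in the camera images.
- carrier: fixed wheel carrier: plywood board 238 x 232 x 20 mm with a steel wire rack. Origin on the table under the middle of the wheel row; z up; x along the row of four slots (roughly away from the robot), y left, towards three round pockets. Slots 52 mm apart; rails along x at y = -30 and 30 mm; posts 152 mm high at y = -65, x = -114 and 114 mm bear the keeper
- slot_wide_1 (a point): wide slot nearest the robot: where a wheel's centre lies when it stands seated on the rails (74 mm above the table), axle along the carrier's x. A slot has four tines, rods 7 mm thick with round tips 98 mm above the table, two on each rail (carrier y = -30 and 30 mm; the middle is open for fingers), 22 mm clear between them along x here, 16 mm in a narrow slot
- slot_wide_2 (a point): the second wide slot, likewise
- slot_narrow_1 (a point): the first narrow slot (third of the row), likewise
- slot_narrow_2 (a point): the second narrow slot (last of the row, farthest along the carrier's x), likewise
- pocket_1 (a point): centre of the floor of flange pocket 1 in the carrier's board: round, 56 mm wide, 12 mm deep, its mouth 20 mm above the table
- pocket_2 (a point): centre of the floor of flange pocket 2 in the carrier's board: round, 56 mm wide, 12 mm deep, its mouth 20 mm above the table
- pocket_3 (a point): centre of the floor of flange pocket 3 in the carrier's board: round, 56 mm wide, 12 mm deep, its mouth 20 mm above the table
- keeper (a joint): angle of the keeper, a bail of 8 mm steel rod hinged along the carrier's x: 0 fully down (its crossbar lies level across the wheels, 10 mm above their tops), 1.66 fully up (stop). It stays where it is left; 1 to 3 N at the handle moves it
- keeper_hinge (a point): middle of the keeper's hinge line, on the carrier at y = -65 mm, 138 mm above the table
- keeper_grip (a point): middle of the keeper's black round grip: 14 mm thick, 56 mm long, along the carrier's x, on two legs 70 mm apart that stand 45 mm out from the crossbar. Keeper down: 70 mm to +y of the hinge line and 45 mm above it, 183 mm above the table; keeper up: 51 mm to -y of the hinge line and 66 mm above it
- crate: fixed wooden delivery crate 225 x 126 x 55 mm, origin on the table under its middle, x along its row of four cells (28 mm wide, 57 mm apart; floor 8 mm above the table; battens 29 mm thick and up to 55 mm high between them). At the start each wheel stands on edge in a cell of its own, its top leaning towards the crate's +x by 0.2 to 0.4 rad
- wheel_thick_1: thick grey grinding wheel, 100 mm diameter, 16 mm thick, 0.28 kg; origin at its centre, x along its axle (y and z turn with it)
- wheel_thick_2: another thick wheel, the same
- wheel_thin_1: thin grey grinding wheel, 100 mm diameter, 10 mm thick, 0.18 kg; origin at its centre, x along its axle
- wheel_thin_2: another thin wheel, the same
- flange_1: steel clamping flange: a disc 50 mm wide and 8 mm thick with a boss 26 mm wide on top, 32 mm high in all, 0.15 kg; origin at the centre of its underside, z up through the boss; starts on the table to the left, boss up
- flange_2: steel clamping flange: a disc 50 mm wide and 8 mm thick with a boss 26 mm wide on top, 32 mm high in all, 0.15 kg; origin at the centre of its underside, z up through the boss; starts on the table to the left, boss up
- flange_3: steel clamping flange: a disc 50 mm wide and 8 mm thick with a boss 26 mm wide on top, 32 mm high in all, 0.15 kg; origin at the centre of its underside, z up through the boss; starts on the table to the left, boss up
- chisel: bystander: chisel with a wooden handle, 238 mm long, lying in front of the carrier
- carpenter_pencil: bystander: flat red pencil, 178 mm long, lying at the left in front of the drawer cabinet
- tape_measure: bystander: yellow tape measure 60 x 80 x 66 mm, standing behind the crate
- sanding_block: bystander: sanding block 126 x 97 x 24 mm, near the crate's front right
Mind the look-alikes: they are no part of the job. What is shaped like the flange_3 but blue is not meant.

How it is judged:
By the outcome, as a careful person would: the job done as asked, in the order asked, and still so for the second after the job is handed in, with the robot touching nothing.
Of wheel_thick_1, wheel_thin_1, wheel_thick_2, wheel_thin_2 only 3 to 4 are there at a start; the rules pass over those that are not, and their reading is None.
Of flange_1, flange_2, flange_3 only 2 to 3 are there at a start; the rules pass over those that are not, and their reading is None.
At some moment in a run one of flange_1, flange_2 may be knocked a few centimetres aside while the robot is not near it.
It also fails if it takes over 210 s, if anything falls off the work surface, if the arm or the gripper's body presses on something with over 40 N, if the wrist force passes 120 N, or if a joint passes its speed limit or range.

## Working session

There is one attempt and no reset: what is moved stays moved. The work goes in short steps, Python scripts to look and compute and a tool call to move; the robot and the scene stay as the last step left them, time stands still between calls to the robot, and variables do not carry over. Pictures are saved under pics/ and viewed, at most 14 in all, crops included, and the job is handed in when it is done.

Besides the shell and the picture viewer there is one more tool, called after "Emit:" in YAML: its name, and indented under it one key for each argument. apply_moves: Moves the arm, as the interface text tells. Scaled input: -1 to 1 covers 300 mm each way for a shift and pi/2 rad each way for a turn. Its arguments: {"type":"object","properties":{"rows":{"type":"array","items":{"type":"object","properties":{"tx":{"type":"number"},"ty":{"type":"number"},"tz":{"type":"number"},"spin":{"type":"number"}}}},"hand":{"type":"number"},"grip_force":{"type":"number"}},"required":["rows"]}

```bash
mkdir -p pics; ls; python3 - <<'E'
from bench import env
import cv2
for n in ("scene","side"):
    im=env.capture(n); cv2.imwrite(f"pics/{n}0.png",cv2.resize(im[:,:,::-1],(800,500),interpolation=cv2.INTER_CUBIC))
    print(n,env.camera_info(n))
print(env.camera_info("wrist")); print(env.get_state())
E
```

```text
pics
scene {'fx': 452.8578936035386, 'fy': 452.8578936035386, 'cx': 314.93603554089265, 'cy': 200.7030180581576, 'world_to_cam': array([[ 0.8454454 , -0.53405018, -0.00353362, -0.47347153],
       [-0.41638683, -0.6550025 , -0.63055034,  0.26331191],
       [ 0.33443099,  0.53456724, -0.77614031,  1.60054221],
       [ 0.        ,  0.        ,  0.        ,  1.        ]])}
side {'fx': 368.46189347956744, 'fy': 368.46189347956744, 'cx': 314.53597423729053, 'cy': 204.69437592833302, 'world_to_cam': array([[-0.99397045, -0.10962082,  0.00245472,  0.53887343],
       [-0.07032505,  0.62016608, -0.78131199,  0.16986372],
       [ 0.08412573, -0.77677365, -0.62413585,  1.05058857],
       [ 0.        ,  0.        ,  0.        ,  1.        ]])}
{'fx': 293.62112640622996, 'fy': 293.62112640622996, 'cx': 319.55919820694857, 'cy': 196.9924280862766, 'T_tool_cam': array([[-1.27386784e-04, -9.60802459e-01, -2.77233871e-01,
         6.90837997e-02],
       [ 9.99999273e-01, -4.54885375e-04,  1.11699301e-03,
        -4.22632579e-04],
       [-1.19931926e-03, -2.77233527e-01,  9.60801818e-01,
        -1.42967917e-01],
       [ 0.00000000e+00,  0.00000000e+00,  0.00000000e+00,
         1.00000000e+00]])}
{'time_s': 0.1, 'joints': array([-1.27620042e+00,  3.26895784e-01, -1.93498138e-01,  1.05202560e+00,
        7.96877736e-07,  1.43660594e+00]), 'qd': array([ 4.93720291e-05, -2.70977627e-03,  3.64909371e-03, -1.72139765e-03,
        4.54703491e-04, -1.18771768e-04]), 'joint_efforts': array([-1.14179222e-04, -4.44237578e+01,  2.63038373e+01,  7.82928168e-03,
       -1.32787327e-04, -1.08918877e-05]), 'ee_pos': array([ 0.22852886, -0.49967935,  0.23056058]), 'tcp_rot': array([ 9.77105363e-01,  2.12754440e-01, -6.46253282e-05, -8.09019157e-04]), 'force': array([-0.79684961,  0.45049613, -0.40254759]), 'ft_torque': array([-0.0388434 , -0.02369238,  0.04986272]), 'grasp_force': 0.0, 'grip_width': 1.0026286550111092}
```

View pics/scene0.png

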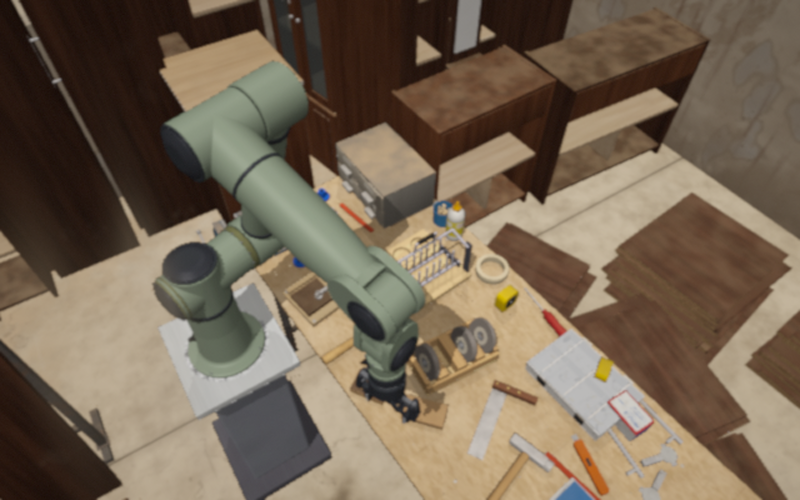

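View pics/side0.png

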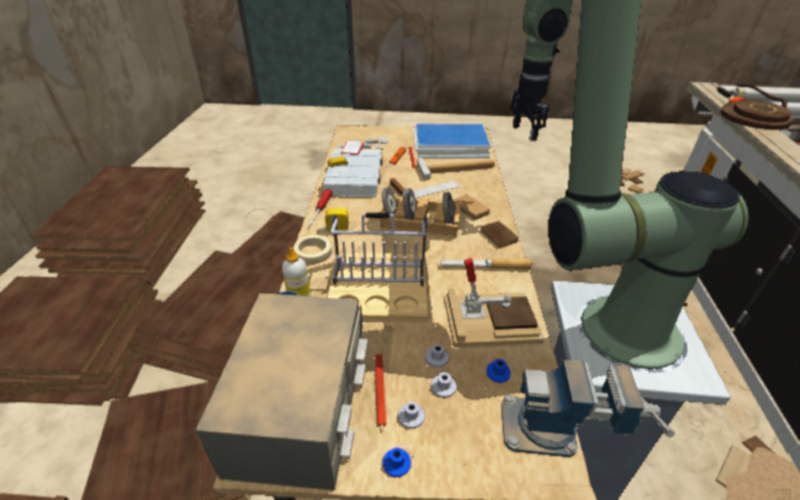

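Side view: three steel flanges at about (437,355), (444,383) and (411,413), with two blue look-alikes at (498,370) and (397,461). The carrier is near (380,260), and the crate with the wheels is near (415,205). Next I'll get a closer look with the wrist camera.

```bash
cat > h.py <<'E'
from bench import env
import numpy as np, cv2
from scipy.spatial.transform import Rotation as R
def cam(n):
    i=env.camera_info(n); K=np.array([[i['fx'],0,i['cx']],[0,i['fy'],i['cy']],[0,0,1]])
    if n=='wrist':
        s=env.get_state(); T=np.eye(4); T[:3,:3]=R.from_quat(s['tcp_rot']).as_matrix(); T[:3,3]=s['ee_pos']
        W=np.linalg.inv(T@i['T_tool_cam'])
    else: W=i['world_to_cam']
    return K,W
def shot(n,name):
    C=cam(n); im=env.capture(n)[:,:,::-1].copy(); cv2.imwrite(f'pics/{name}.png',im); np.savez(f'pics/{name}.npz',K=C[0],W=C[1]); return im,C
def load(name):
    d=np.load(f'pics/{name}.npz'); return d['K'],d['W']
def bp(C,px,z):
    K,W=C; r=W[:3,:3].T@np.linalg.solve(K,[px[0],px[1],1.]); o=-W[:3,:3].T@W[:3,3]
    return o+r*(z-o[2])/r[2]
def pr(C,p):
    K,W=C; q=K@(W[:3,:3]@np.asarray(p,float)+W[:3,3]); return q[:2]/q[2]
def crop(name,x0,y0,w,h,s):
    im=cv2.imread(f'pics/{name}.png')[y0:y0+h,x0:x0+w]
    cv2.imwrite(f'pics/{name}_c.png',cv2.resize(im,None,fx=s,fy=s,interpolation=cv2.INTER_CUBIC))
def pose():
    s=env.get_state(); M=R.from_quat(s['tcp_rot']).as_matrix(); return s['ee_pos'],np.arctan2(M[1,0],M[0,0]),s
def plan(p,yaw=None):
    "normalised tool-frame move from the current pose to TCP p, tool-x yaw (mod pi)"
    e,y,s=pose(); M=R.from_quat(s['tcp_rot']).as_matrix(); d=M.T@(np.asarray(p)-e)/.3
    a=0 if yaw is None else (yaw-y+np.pi/2)%np.pi-np.pi/2
    print('move',d.round(3),'spin',round(-a/(np.pi/2),3),'now',e.round(4),'yaw',round(y,3),'j6',round(s['joints'][5],2))
E
python3 - <<'E'
from h import *
C=cam('side')
for n,p in dict(carrier=(380,285),crate=(415,220),f1=(437,355),f2=(444,383),f3=(411,413),b1=(498,370),b2=(397,461)).items():
    print(n,bp(C,(p[0]*.8,p[1]*.8),0.02).round(3))
plan((0.45,-0.25,0.36),0.0)
E
```

```text
carrier [ 0.582 -0.067  0.02 ]
crate [ 0.517 -0.361  0.02 ]
f1 [0.434 0.137 0.02 ]
f2 [0.418 0.205 0.02 ]
f3 [0.478 0.279 0.02 ]
b1 [0.309 0.161 0.02 ]
b2 [0.494 0.374 0.02 ]
move [ 1.018 -0.451 -0.431] spin 0.273 now [ 0.2285 -0.4997  0.2306] yaw 0.429 j6 1.44
```

Emit:
apply_moves:
  rows:
    - {"tx":0,"ty":0,"tz":-0.2,"spin":0}
    - {"tx":0.5,"ty":-0.22,"tz":-0.43,"spin":0.27}
    - {"tx":0.5,"ty":-0.22,"tz":-0.43,"spin":0.27}
    - {"tx":0.5,"ty":-0.22,"tz":-0.43,"spin":0.27}
    - {"tx":0.5,"ty":-0.22,"tz":-0.43,"spin":0.27}

```text
time_s: 0.6
ee_pos: [0.339, -0.3759, 0.3616]
tcp_rot: [1.0, 0.002, 0.0, 0.0]
force: [0.7, -0.4, 0.3]
grip_width: 0.999
grasp_force: 0.0
```

Emit:
apply_moves:
  rows:
    - {"tx":0.35,"ty":-0.35,"tz":0,"spin":0}
    - {"tx":0.35,"ty":-0.35,"tz":0,"spin":0}
    - {"tx":0.35,"ty":-0.35,"tz":0,"spin":0}
    - {"tx":0.35,"ty":-0.35,"tz":0,"spin":0}
    - {"tx":0.35,"ty":-0.35,"tz":0,"spin":0}

```text
time_s: 1.1
ee_pos: [0.4425, -0.2714, 0.3598]
tcp_rot: [1.0, 0.004, -0.001, -0.0]
force: [0.4, -0.2, -0.4]
grip_width: 1.003
grasp_force: 0.0
```

```bash
python3 - <<'E'
from h import *
im,C=shot('wrist','w1'); crop('w1',0,0,640,400,1.25); plan((0.5,-0.25,0.36),0.0)
E
```

```text
move [ 0.194 -0.073 -0.001] spin 0.003 now [ 0.4419 -0.2723  0.3599] yaw 0.005 j6 2.44
```

View pics/w1_c.png

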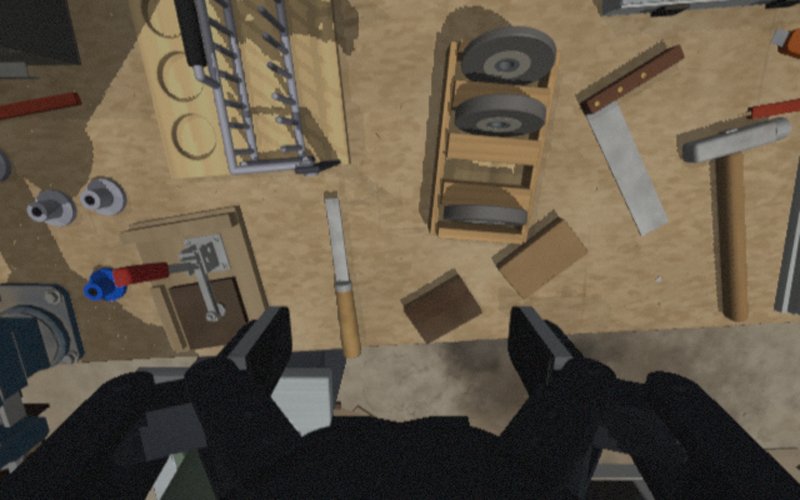

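The crate holds three wheels, at (507,57), (500,115) and (485,215). The carrier is at upper left, the flanges are at left, and the blue look-alike is at (105,285). I'll move forward so the carrier and crate fill the view.

Emit:
apply_moves:
  rows:
    - {"tx":0.5,"ty":-0.3,"tz":0,"spin":0}
    - {"tx":0.5,"ty":-0.3,"tz":0,"spin":0}
    - {"tx":0.5,"ty":-0.3,"tz":0,"spin":0}
    - {"tx":0.5,"ty":-0.3,"tz":0,"spin":0}
    - {"tx":0.5,"ty":-0.3,"tz":0,"spin":0}

```text
time_s: 1.65
ee_pos: [0.5931, -0.1816, 0.3589]
tcp_rot: [1.0, 0.003, -0.0, -0.0]
force: [0.0, 0.4, 0.3]
grip_width: 0.997
grasp_force: 0.0
```

```bash
python3 - <<'E'
from h import *
im,C=shot('wrist','w2'); crop('w2',0,0,640,400,1.25); plan((0.5,-0.25,0.36),0.0)
E
```

```text
move [-0.307  0.223 -0.002] spin 0.003 now [ 0.5917 -0.1826  0.3592] yaw 0.004 j6 2.72
```

View pics/w2_c.png

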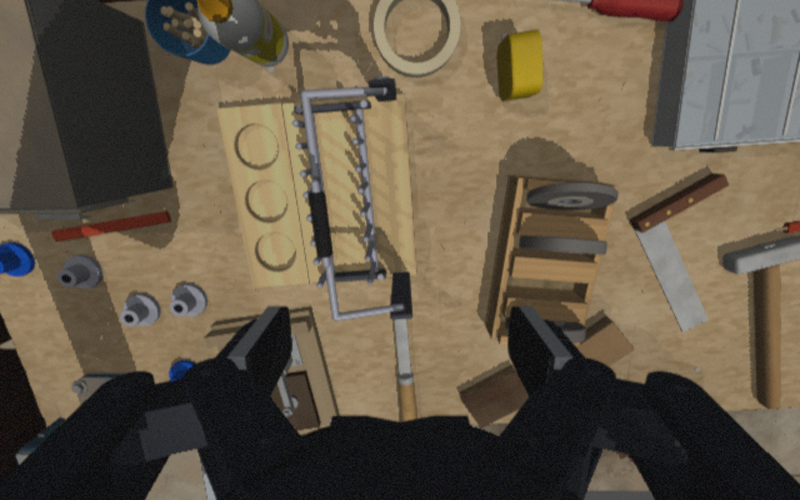

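```bash
python3 - <<'E'
from h import *
a=cv2.imread('pics/w2.png')[60:260,165:345]; b=cv2.imread('pics/w1.png')[10:210,335:460]
im=np.hstack([a,b]); cv2.imwrite('pics/m1.png',cv2.resize(im,None,fx=2.6,fy=2.6,interpolation=cv2.INTER_CUBIC))
E
```

```text
(no output)
```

View pics/m1.png

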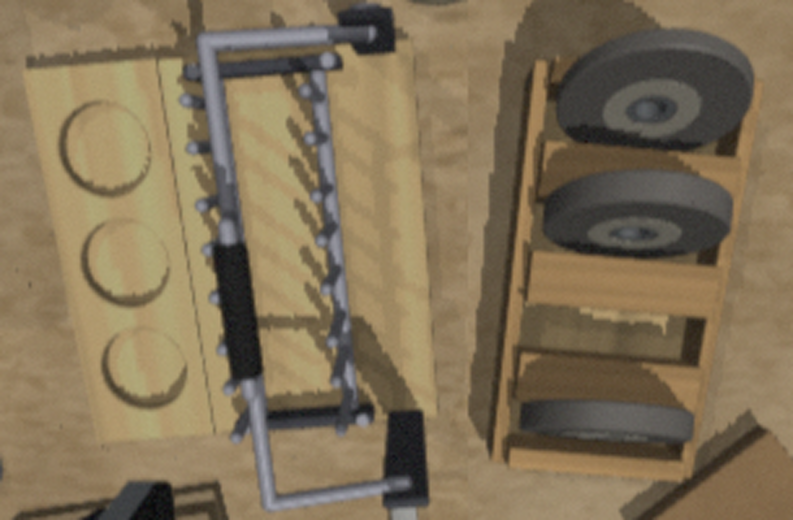

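```bash
cat > fit.py <<'E'
from h import *
from scipy.optimize import least_squares
C2=load('w2'); C1=load('w1')
tx=[89.5,66.5,37.5,14.5,-11.5,-40.5,-63.5,-92.5]
L=[(187,101),(192,147),(202,205),(208,250),(213,297),(221,350),(229,388),(238,436)]
Rr=[(306,92),(310,139),(317,196),(322,240),(327,289),(333,341),(338,381),(343,427)]
obs=[((x,30,95),p) for x,p in zip(tx,L)]+[((x,-30,95),p) for x,p in zip(tx,Rr)]
obs.append(((0,5,183),(239,312)))
def f(v):
    x,y,a=v[:3]; r=[]
    c,s=np.cos(a),np.sin(a)
    for q,p in obs:
        q=np.array(q)/1000.; w=[x+c*q[0]-s*q[1],y+s*q[0]+c*q[1],q[2]]
        r.append((pr(C2,w)-(np.array(p)/2.6+(165,60))))
    return np.ravel(r)
s=least_squares(f,[.6,-.1,0],loss='soft_l1'); print('carrier',s.x.round(4)); print(f(s.x).reshape(-1,2).round(1).tolist())
x,y,a=s.x; Ri=np.array([[np.cos(a),np.sin(a)],[-np.sin(a),np.cos(a)]])
for n,p in dict(TL=(27,68),BL=(102,443),BR=(436,410),TR=(412,45),p3=(104,148),p2=(125,262),p1=(145,367)).items():
    w=bp(C2,np.array(p)/2.6+(165,60),.02); print(n,w.round(4),(Ri@(w[:2]-[x,y])*1000).round(1))
cs=[bp(C1,(335+(u-468)/2.6,10+v/2.6),.055) for u,v in [(495,462),(537,62),(760,80),(688,477)]]
print(np.round(cs,4)); c=np.array(cs)
print([np.linalg.norm(c[i]-c[(i+1)%4]).round(3) for i in range(4)],c.mean(0).round(4))
for i,j in((0,1),(3,2)): print(np.arctan2(*(c[j]-c[i])[1::-1]).round(3))
for n,(u,v) in dict(f_a=(78,272),f_b=(138,311),f_c=(187,300)).items(): print(n,bp(C2,(u*.8,v*.8),.008).round(3))
E
python3 fit.py
```

```text
carrier [ 0.5915 -0.1105  0.086 ]
[[0.0, 0.4], [0.8, 0.7], [0.3, 0.4], [0.5, -0.1], [1.4, 0.1], [1.3, -0.5], [0.5, 0.0], [-0.2, 0.0], [-0.4, -0.1], [0.1, 0.0], [-0.2, 0.2], [-0.3, 0.2], [-0.2, -0.2], [-0.3, -0.3], [-0.5, -0.4], [-0.4, 0.4], [-6.3, -1.4]]
TL [0.6995 0.0405 0.02  ] [120.6 141.2]
BL [0.4606 0.0208 0.02  ] [-119.1  142.1]
BR [ 0.4856 -0.2056  0.02  ] [-113.6  -85.6]
TR [ 0.7135 -0.1874  0.02  ] [115.  -87.1]
p3 [ 6.54e-01 -4.00e-04  2.00e-02] [ 71.8 104.3]
p2 [ 0.5843 -0.0065  0.02  ] [  1.8 104.2]
p1 [ 0.5147 -0.0131  0.02  ] [-68.1 103.6]
[[ 0.3978 -0.313   0.055 ]
 [ 0.6149 -0.3282  0.055 ]
 [ 0.6073 -0.4466  0.055 ]
 [ 0.3892 -0.4307  0.055 ]]
[np.float64(0.218), np.float64(0.119), np.float64(0.219), np.float64(0.118)] [ 0.5023 -0.3796  0.055 ]
-0.07
-0.073
f_a [0.479 0.277 0.008]
f_b [0.418 0.203 0.008]
f_c [0.436 0.128 0.008]
```

```bash
cat >> fit.py <<'E'
print('---')
x+=.0010
def car(l): l=np.array(l); return np.array([x+np.cos(a)*l[0]-np.sin(a)*l[1],y+np.sin(a)*l[0]+np.cos(a)*l[1],l[2]])
def g(v):
    ph,xc=v; yc,zc=-.065+.07*np.cos(ph),.138+.07*np.sin(ph)
    gp=[0,-.065+.0832*np.cos(.571+ph),.138+.0832*np.sin(.571+ph)]
    return np.ravel([pr(C2,car(q))-(np.array(p)/2.6+(165,60)) for q,p in (((xc,yc,zc),(206,40)),((-xc,yc,zc),(269,500)),(gp,(239,312)))])
for p0 in (0.,.4):
    s=least_squares(g,[p0,.114]); print(s.x,g(s.x).round(1))
E
python3 fit.py|sed '1,/---/d'
```

```text
[0.18255918 0.10877777] [-0.3  0.6  0.5  0.7 -0.2 -0.6]
[0.18255918 0.10877777] [-0.3  0.6  0.5  0.7 -0.2 -0.6]
```

Keeper angle comes out at about 0.18 rad, with a good fit. Next I'll go to the grip.

```bash
cat >> h.py <<'E'
CX,CY,CA=.5925,-.1105,.086
def car(l):
    return np.array([CX+np.cos(CA)*l[0]-np.sin(CA)*l[1],CY+np.sin(CA)*l[0]+np.cos(CA)*l[1],l[2]])
def grip(ph,dz=-.019): return car([0,-.065+.0832*np.cos(.571+ph),.138+.0832*np.sin(.571+ph)+dz])
E
python3 - <<'E'
from h import *
p=grip(.183); print(p); plan(p+[0,0,.08],CA); plan(p,CA)
for ph in np.linspace(.183,1.68,11): 
    d=(grip(ph)-p)/.3; print(round(ph,2),(np.cos(CA)*d[0]+np.sin(CA)*d[1]).round(3),(np.sin(CA)*d[0]-np.cos(CA)*d[1]).round(3),(-d[2]).round(3))
E
```

```text
[ 0.59287371 -0.11483474  0.1759554 ]
move [ 0.005 -0.226  0.344] spin -0.052 now [ 0.5917 -0.1826  0.3592] yaw 0.004 j6 2.72
move [ 0.006 -0.226  0.611] spin -0.052 now [ 0.5917 -0.1826  0.3592] yaw 0.004 j6 2.72
0.18 0.0 0.0 -0.0
0.33 -0.0 0.031 -0.028
0.48 0.0 0.065 -0.051
0.63 0.0 0.102 -0.069
0.78 -0.0 0.142 -0.081
0.93 -0.0 0.183 -0.087
1.08 0.0 0.225 -0.087
1.23 -0.0 0.266 -0.08
1.38 -0.0 0.305 -0.068
1.53 -0.0 0.342 -0.049
1.68 -0.0 0.377 -0.026
```

Emit:
apply_moves:
  rows:
    - {"ty":-0.226,"tx":0.005,"tz":0.15,"spin":-0.052}
    - {"ty":-0.226,"tx":0.005,"tz":0.34,"spin":-0.052}
    - {"ty":-0.226,"tx":0.005,"tz":0.34,"spin":-0.052}
    - {"ty":-0.226,"tx":0.005,"tz":0.34,"spin":-0.052}
    - {"ty":-0.226,"tx":0.005,"tz":0.34,"spin":-0.052}
  hand: 0.1
  grip_force: 30

```text
time_s: 2.2
ee_pos: [0.5922, -0.1157, 0.2593]
tcp_rot: [0.999, 0.042, -0.0, 0.0]
force: [0.0, -0.3, 0.4]
grip_width: 0.547
grasp_force: 0.0
```

```bash
python3 - <<'E'
from h import *
im,C=shot('wrist','w3'); crop('w3',60,0,520,400,1.5); plan(grip(.183),CA)
E
```

```text
move [-0.001 -0.004  0.281] spin -0.001 now [ 0.5932 -0.1159  0.2603] yaw 0.084 j6 2.74
```

View pics/w3_c.png

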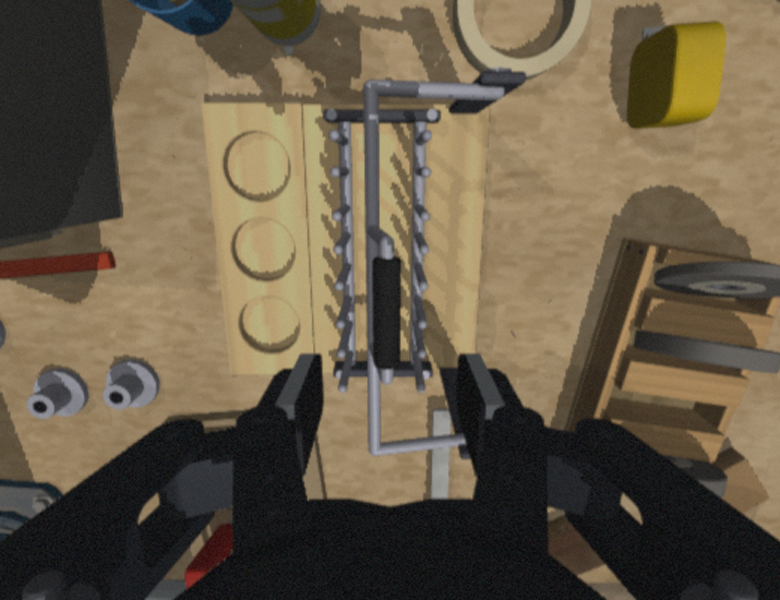

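The grip, at (387,312), is centred between the fingers. I'll descend and grasp it.

Emit:
apply_moves:
  rows:
    - {"tz":0.14}
    - {"tz":0.28}
    - {"tz":0.28}
    - {"tz":0.28}

```text
$.rows[0]: bad value
```

Emit:
apply_moves:
  rows:
    - {"tz":0}
    - {"tz":0}
    - {"tz":0}
    - {"tz":0}
    - {"tz":0}
  hand: -1
  grip_force: 20

```text
$.rows[0]: bad value
```

Emit:
apply_moves:
  rows:
    - {"tz":0}
    - {"tz":0}
    - {"tz":0}

```text
$.rows[0]: bad value
```

All four row fields are needed.

Emit:
apply_moves:
  rows:
    - {"tx":0,"ty":0,"spin":0,"tz":0.14}
    - {"tx":0,"ty":0,"spin":0,"tz":0.28}
    - {"tx":0,"ty":0,"spin":0,"tz":0.28}
    - {"tx":0,"ty":0,"spin":0,"tz":0.28}

```text
time_s: 2.65
ee_pos: [0.5936, -0.1151, 0.1762]
tcp_rot: [0.999, 0.042, 0.001, 0.0]
force: [0.8, -0.7, 1.4]
grip_width: 0.552
grasp_force: 0.0
```

Emit:
apply_moves:
  rows:
    - {"tx":0,"ty":0,"spin":0,"tz":0}
    - {"tx":0,"ty":0,"spin":0,"tz":0}
    - {"tx":0,"ty":0,"spin":0,"tz":0}
    - {"tx":0,"ty":0,"spin":0,"tz":0}
    - {"tx":0,"ty":0,"spin":0,"tz":0}
  hand: -1
  grip_force: 20

```text
time_s: 3.15
ee_pos: [0.5945, -0.1131, 0.176]
tcp_rot: [0.999, 0.044, 0.002, -0.0]
force: [2.1, 4.2, 5.4]
grip_width: 0.151
grasp_force: 21.2
```

Emit:
apply_moves:
  rows:
    - {"tx":0,"ty":0,"spin":0,"tz":0}
    - {"tx":0,"ty":0,"spin":0,"tz":0}
    - {"tx":0,"ty":0,"spin":0,"tz":0}

```text
time_s: 3.45
ee_pos: [0.5945, -0.1132, 0.176]
tcp_rot: [0.999, 0.044, 0.002, -0.0]
force: [1.4, 4.0, 6.0]
grip_width: 0.157
grasp_force: 21.2
```

Emit:
apply_moves:
  rows:
    - {"tx":0,"spin":0,"ty":0.015,"tz":-0.015}
    - {"tx":0,"spin":0,"ty":0.031,"tz":-0.028}
    - {"tx":0,"spin":0,"ty":0.048,"tz":-0.04}
    - {"tx":0,"spin":0,"ty":0.065,"tz":-0.051}
    - {"tx":0,"spin":0,"ty":0.083,"tz":-0.061}

```text
time_s: 3.95
ee_pos: [0.5962, -0.135, 0.1944]
tcp_rot: [0.999, 0.045, 0.002, -0.003]
force: [-0.2, 11.1, 8.6]
grip_width: 0.153
grasp_force: 20.7
```

Emit:
apply_moves:
  rows:
    - {"tx":0,"spin":0,"ty":0.019,"tz":-0.008}
    - {"tx":0,"spin":0,"ty":0.039,"tz":-0.015}
    - {"tx":0,"spin":0,"ty":0.059,"tz":-0.02}
    - {"tx":0,"spin":0,"ty":0.079,"tz":-0.024}
    - {"tx":0,"spin":0,"ty":0.1,"tz":-0.026}

```text
time_s: 4.45
ee_pos: [0.5988, -0.167, 0.2016]
tcp_rot: [0.999, 0.044, 0.002, -0.001]
force: [2.5, 6.0, 6.9]
grip_width: 0.157
grasp_force: 22.0
```

```bash
python3 - <<'E'
from h import *
p,y,s=pose(); print(p,s['force'],s['grip_width'],s['grasp_force'])
for ph in np.linspace(.9,1.7,9): print(round(ph,2),end=' '); plan(grip(ph),CA)
E
```

```text
[ 0.59880205 -0.16698881  0.20158819] [2.47407711 6.01922995 6.87511642] 0.15727548583477288 21.985564827919006
0.9 move [-0.005 -0.    -0.001] spin 0.001 now [ 0.5988 -0.167   0.2016] yaw 0.088 j6 2.66
1.0 move [-0.005  0.027 -0.002] spin 0.001 now [ 0.5988 -0.167   0.2016] yaw 0.088 j6 2.66
1.1 move [-0.005  0.055 -0.001] spin 0.001 now [ 0.5988 -0.167   0.2016] yaw 0.088 j6 2.66
1.2 move [-0.005  0.082  0.003] spin 0.001 now [ 0.5988 -0.167   0.2016] yaw 0.088 j6 2.66
1.3 move [-0.005  0.109  0.01 ] spin 0.001 now [ 0.5988 -0.167   0.2016] yaw 0.088 j6 2.66
1.4 move [-0.005  0.135  0.02 ] spin 0.001 now [ 0.5988 -0.167   0.2016] yaw 0.088 j6 2.66
1.5 move [-0.005  0.16   0.032] spin 0.001 now [ 0.5988 -0.167   0.2016] yaw 0.088 j6 2.66
1.6 move [-0.005  0.184  0.046] spin 0.001 now [ 0.5988 -0.167   0.2016] yaw 0.088 j6 2.66
1.7 move [-0.005  0.206  0.063] spin 0.001 now [ 0.5988 -0.167   0.2016] yaw 0.088 j6 2.66
```

Emit:
apply_moves:
  rows:
    - {"tx":0,"spin":0,"ty":0.027,"tz":-0.002}
    - {"tx":0,"spin":0,"ty":0.055,"tz":-0.001}
    - {"tx":0,"spin":0,"ty":0.082,"tz":0.003}
    - {"tx":0,"spin":0,"ty":0.109,"tz":0.01}
    - {"tx":0,"spin":0,"ty":0.135,"tz":0.02}

```text
time_s: 4.95
ee_pos: [0.6017, -0.2094, 0.1944]
tcp_rot: [0.999, 0.043, 0.001, 0.0]
force: [3.9, 2.7, 4.3]
grip_width: 0.152
grasp_force: 21.3
```

Emit:
apply_moves:
  rows:
    - {"tx":0,"spin":0,"ty":0.025,"tz":0.012}
    - {"tx":0,"spin":0,"ty":0.048,"tz":0.025}
    - {"tx":0,"spin":0,"ty":0.064,"tz":0.036}
    - {"tx":0,"spin":0,"ty":0.07,"tz":0.042}
    - {"tx":0,"spin":0,"ty":0.07,"tz":0.042}

```text
time_s: 5.45
ee_pos: [0.6029, -0.2253, 0.1851]
tcp_rot: [0.999, 0.044, 0.001, -0.004]
force: [-4.8, 20.1, 24.4]
grip_width: 0.155
grasp_force: 23.2
```

```bash
python3 - <<'E'
from h import *
p,y,s=pose(); print(p,s['force'],s['grip_width'],s['grasp_force'])
for ph in (1.6,1.66,1.7): plan(grip(ph),CA)
E
```

```text
[ 0.60294153 -0.22528438  0.18509535] [-4.80892676 20.07409425 24.36521587] 0.15451480609772425 23.21557492017746
move [-0.002 -0.011 -0.008] spin 0.002 now [ 0.6029 -0.2253  0.1851] yaw 0.089 j6 2.58
move [-0.002  0.003  0.001] spin 0.002 now [ 0.6029 -0.2253  0.1851] yaw 0.089 j6 2.58
move [-0.002  0.011  0.008] spin 0.002 now [ 0.6029 -0.2253  0.1851] yaw 0.089 j6 2.58
```

Keeper is at its stop. I'll release and go over to the crate.

Emit:
apply_moves:
  rows:
    - {"tx":0,"spin":0,"ty":-0.012,"tz":-0.012}
    - {"tx":0,"spin":0,"ty":-0.012,"tz":-0.012}

```text
time_s: 5.65
ee_pos: [0.6028, -0.2251, 0.1854]
tcp_rot: [0.999, 0.044, 0.0, -0.001]
force: [2.5, 6.5, 5.4]
grip_width: 0.153
grasp_force: 21.3
```

Emit:
apply_moves:
  rows:
    - {"tx":0,"spin":0,"ty":0,"tz":0}
    - {"tx":0,"spin":0,"ty":0,"tz":0}
    - {"tx":0,"spin":0,"ty":0,"tz":0}
    - {"tx":0,"spin":0,"ty":0,"tz":-0.1}
    - {"tx":0,"spin":0,"ty":0,"tz":-0.25}
  hand: -0.25

```text
time_s: 6.15
ee_pos: [0.6003, -0.2261, 0.2575]
tcp_rot: [0.999, 0.043, -0.004, -0.001]
force: [1.7, -0.1, 0.3]
grip_width: 0.375
grasp_force: 0.0
```

Emit:
apply_moves:
  rows:
    - {"tx":0,"spin":0,"ty":0,"tz":-0.27}
    - {"tx":0,"spin":-0.2,"ty":0,"tz":-0.27}
    - {"tx":0,"spin":-0.4,"ty":0,"tz":-0.27}
    - {"tx":0,"spin":-0.4,"ty":0,"tz":-0.27}
    - {"tx":0,"spin":-0.4,"ty":0,"tz":-0.27}

```text
time_s: 6.65
ee_pos: [0.6023, -0.2271, 0.3413]
tcp_rot: [0.941, 0.339, -0.0, 0.0]
force: [-0.5, 0.1, 0.4]
grip_width: 0.371
grasp_force: 0.0
```

```bash
python3 - <<'E'
from h import *
plan((.53,-.36,.33),np.pi/2-.072)
E
```

```text
move [-0.468  0.187  0.038] spin -0.514 now [ 0.6023 -0.2271  0.3413] yaw 0.692 j6 1.98
```

Emit:
apply_moves:
  rows:
    - {"tx":-0.468,"ty":0.187,"tz":0.04,"spin":-0.4}
    - {"tx":-0.468,"ty":0.187,"tz":0.04,"spin":-0.4}
    - {"tx":-0.468,"ty":0.187,"tz":0.04,"spin":-0.4}
    - {"tx":-0.468,"ty":0.187,"tz":0.04,"spin":-0.514}
    - {"tx":-0.468,"ty":0.187,"tz":0.04,"spin":-0.514}

```text
time_s: 7.15
ee_pos: [0.5274, -0.3614, 0.3285]
tcp_rot: [0.758, 0.652, -0.001, -0.001]
force: [1.1, 1.0, 0.3]
grip_width: 0.378
grasp_force: 0.0
```

Emit:
apply_moves:
  rows:
    - {"tx":0,"ty":0,"tz":0,"spin":-0.01}
    - {"tx":0,"ty":0,"tz":0,"spin":-0.01}
  hand: 0.4

```text
time_s: 7.35
ee_pos: [0.5293, -0.3589, 0.3291]
tcp_rot: [0.754, 0.657, -0.0, -0.0]
force: [-0.1, -0.1, 0.1]
grip_width: 0.695
grasp_force: 0.0
```

```bash
python3 - <<'E'
from h import *
im,C=shot('wrist','w4'); crop('w4',60,0,520,400,1.5); plan((.53,-.36,.33),np.pi/2-.072)
E
```

```text
move [-0.004  0.002 -0.003] spin -0.042 now [ 0.5295 -0.3586  0.3292] yaw 1.433 j6 1.0
```

View pics/w4_c.png

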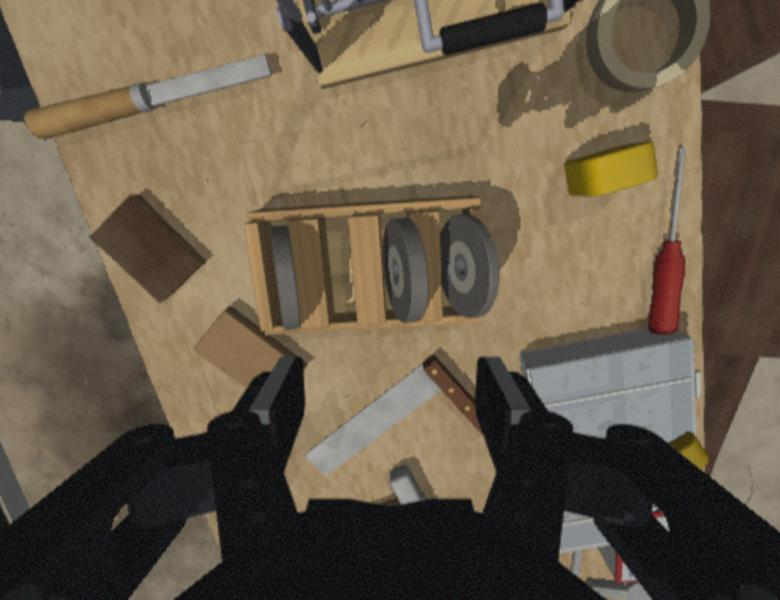

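```bash
python3 - <<'E'
from h import *
crop('w4',215,120,195,110,4)
E
```

```text
(no output)
```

View pics/w4_c.png

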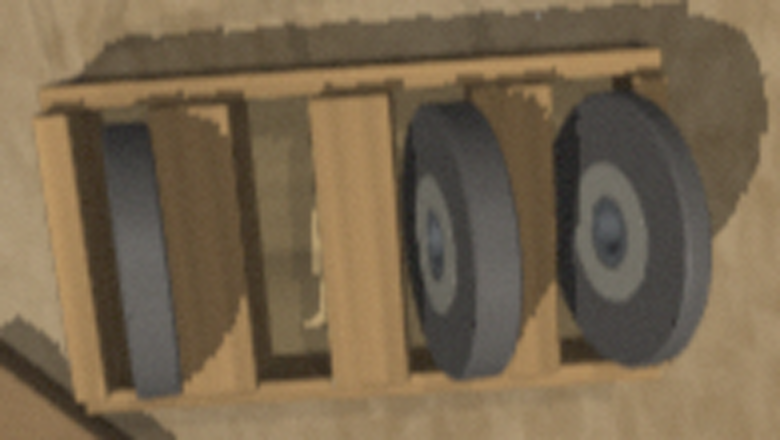

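```bash
cat > fw.py <<'E'
from h import *
from scipy.optimize import least_squares
C=load('w4'); P=lambda u,v:np.array([215+u/4,120+v/4])
a=bp(C,P(349,97),.055);b=bp(C,P(370,381),.055); print('batten ends',a.round(4),b.round(4),'mid',((a+b)/2).round(4),'yaw',np.arctan2(*(a-b)[1::-1])-np.pi/2)
l=[bp(C,P(52,115),.055),bp(C,P(90,402),.055)]; print('left bar',np.round(l,4))
A=-.072; ex=np.array([np.cos(A),np.sin(A),0]); ey=np.array([-ex[1],ex[0],0]); ez=np.array([0,0,1.])
th=np.linspace(0,2*np.pi,181)
def proj(c,n,t,s): # rim circle, s=-1 front
    e2=np.cross(n,ey); pts=c+s*t/2*n+.05*(np.cos(th)[:,None]*ey+np.sin(th)[:,None]*e2)
    return np.array([pr(C,p) for p in pts])
def fit(name,o,x0,t):
    def f(v,full=False):
        x,y,q=v; n=np.cos(q)*ex-np.sin(q)*ez
        c=np.array([x,y,.008+.05*np.cos(q)+t/2*np.sin(q)])
        F,B=proj(c,n,t,-1),proj(c,n,t,1); Al=np.vstack([F,B])
        m=dict(L=Al[:,0].min(),R=Al[:,0].max(),T=Al[:,1].min(),B=Al[:,1].max(),FR=F[:,0].max())
        r=[m[k]-(P(o[k],0)[0] if k in('L','R','FR') else P(0,o[k])[1]) for k in o if k!='hub']
        if 'hub' in o: r+=list(pr(C,c-t/2*n)-P(*o['hub']))
        return (c,c+.05*(np.cos(q)*ez+np.sin(q)*ex)) if full else np.array(r)
    s=least_squares(f,[*x0,.3]); c,top=f(s.x,True)
    print(name,t,'x,y,lean',s.x.round(4),'top',top.round(4),'cost',round(s.cost,2),f(s.x).round(1))
for t in(.016,.010):
    fit('far',dict(L=556,R=711,T=92,B=366,FR=686,hub=(610,228)),(.59,-.39),t)
    fit('mid',dict(L=405,R=520,T=101,B=380,FR=480,hub=(436,243)),(.53,-.38),t)
    fit('near',dict(L=104,R=182,T=123,B=398),(.42,-.37),t)
E
python3 fw.py
```

```text
batten ends [ 0.5075 -0.3291  0.055 ] [ 0.4991 -0.4348  0.055 ] mid [ 0.5033 -0.382   0.055 ] yaw -0.07973281421665823
left bar [[ 0.4027 -0.3209  0.055 ]
 [ 0.3928 -0.4286  0.055 ]]
far 0.016 x,y,lean [ 0.6006 -0.389   0.2839] top [ 0.6145 -0.39    0.1062] cost 8.22 [-0.2  2.7 -1.6  0.9 -2.3 -0.2  0.8]
mid 0.016 x,y,lean [ 0.5388 -0.385   0.2364] top [ 0.5505 -0.3859  0.1071] cost 1.12 [-0.2  0.9 -0.5  0.4 -0.9  0.2  0.2]
near 0.016 x,y,lean [ 0.4253 -0.3768  0.223 ] top [ 0.4363 -0.3776  0.1073] cost 0.9 [-0.5  0.5 -0.8  0.8]
far 0.01 x,y,lean [ 0.599  -0.3892  0.3151] top [ 0.6145 -0.3903  0.1046] cost 1.45 [-0.4  0.2 -1.2  0.6 -0.4  0.6  0.7]
mid 0.01 x,y,lean [ 0.537  -0.3851  0.2703] top [ 0.5503 -0.3861  0.1057] cost 2.45 [-0.4 -1.6 -0.2  0.1  1.1  0.9  0. ]
near 0.01 x,y,lean [ 0.4236 -0.3771  0.3469] top [ 0.4405 -0.3783  0.1037] cost 0.12 [-0.   0.  -0.3  0.4]
```

Fits say the far wheel is thin and the middle one thick. The near one is unclear, so I'll tell by grip width. I'll take the middle wheel first.

```bash
python3 - <<'E'
from h import *
plan((.536,-.385,.125),np.pi/2-.0755);plan((.536,-.385,.064),np.pi/2-.0755)
E
```

```text
move [-0.084  0.034  0.681] spin -0.039 now [ 0.5295 -0.3586  0.3292] yaw 1.433 j6 1.0
move [-0.084  0.034  0.884] spin -0.039 now [ 0.5295 -0.3586  0.3292] yaw 1.433 j6 1.0
```

Emit:
apply_moves:
  rows:
    - {"tx":-0.084,"ty":0.034,"tz":0.15,"spin":-0.039}
    - {"tx":-0.084,"ty":0.034,"tz":0.32,"spin":-0.039}
    - {"tx":-0.084,"ty":0.034,"tz":0.48,"spin":-0.039}
    - {"tx":-0.084,"ty":0.034,"tz":0.64,"spin":-0.039}
    - {"tx":-0.084,"ty":0.034,"tz":0.68,"spin":-0.039}
  hand: 0.25

```text
time_s: 7.9
ee_pos: [0.5333, -0.3816, 0.1193]
tcp_rot: [0.733, 0.68, -0.001, -0.005]
force: [-0.6, -0.3, -0.4]
grip_width: 0.625
grasp_force: 0.0
```

Emit:
apply_moves:
  rows:
    - {"tx":0,"ty":0,"tz":0,"spin":0}
    - {"tx":0,"ty":0,"tz":0.07,"spin":0}
    - {"tx":0,"ty":0,"tz":0.14,"spin":0}
    - {"tx":0,"ty":0,"tz":0.2,"spin":0}
    - {"tx":0,"ty":0,"tz":0.2,"spin":0}

```text
time_s: 8.4
ee_pos: [0.5369, -0.3852, 0.0664]
tcp_rot: [0.733, 0.68, -0.0, 0.0]
force: [-0.2, 0.0, -0.2]
grip_width: 0.625
grasp_force: 0.0
```

Emit:
apply_moves:
  rows:
    - {"tx":0,"ty":0,"tz":0,"spin":0}
    - {"tx":0,"ty":0,"tz":0,"spin":0}
    - {"tx":0,"ty":0,"tz":0,"spin":0}
    - {"tx":0,"ty":0,"tz":0,"spin":0}
    - {"tx":0,"ty":0,"tz":0,"spin":0}
  hand: -1
  grip_force: 40

```text
time_s: 8.9
ee_pos: [0.5371, -0.3859, 0.0678]
tcp_rot: [0.733, 0.681, -0.0, 0.002]
force: [-1.9, 0.3, 6.9]
grip_width: 0.188
grasp_force: 40.5
```

Emit:
apply_moves:
  rows:
    - {"tx":0,"ty":0,"tz":0,"spin":0}
    - {"tx":0,"ty":0,"tz":0,"spin":0}
    - {"tx":0,"ty":0,"tz":0,"spin":0}

```text
time_s: 9.2
ee_pos: [0.5371, -0.3859, 0.0678]
tcp_rot: [0.733, 0.681, -0.0, 0.002]
force: [-1.3, -0.0, 5.9]
grip_width: 0.184
grasp_force: 40.5
```

Grip width shows 16 mm, so it's a thick wheel and it's upright. I'll lift it and carry it over the keeper.

Emit:
apply_moves:
  rows:
    - {"tx":0,"ty":0,"tz":-0.08,"spin":0}
    - {"tx":0,"ty":0,"tz":-0.24,"spin":0}
    - {"tx":0,"ty":0,"tz":-0.4,"spin":0}
    - {"tx":0,"ty":0,"tz":-0.56,"spin":0}
    - {"tx":0,"ty":0,"tz":-0.7,"spin":0}

```text
time_s: 9.7
ee_pos: [0.5363, -0.3849, 0.2788]
tcp_rot: [0.733, 0.681, 0.0, 0.001]
force: [0.7, -1.3, -2.2]
grip_width: 0.181
grasp_force: 39.7
```

Emit:
apply_moves:
  rows:
    - {"tx":0,"ty":0,"tz":-0.12,"spin":0}
    - {"tx":0,"ty":0,"tz":-0.12,"spin":-0.103}
    - {"tx":0,"ty":0,"tz":-0.12,"spin":-0.103}
    - {"tx":0,"ty":0,"tz":-0.12,"spin":-0.103}

```text
time_s: 10.1
ee_pos: [0.5359, -0.3845, 0.3107]
tcp_rot: [0.676, 0.737, 0.0, -0.001]
force: [0.5, -0.4, -2.9]
grip_width: 0.182
grasp_force: 39.7
```

```bash
sed -i 's/CX,CY,CA=.5925/CX,CY,CA=.5920/' h.py; python3 - <<'E'
from h import *
plan(car([-.026,0,.31]),CA+np.pi/2)
E
```

```text
move [0.894 0.178 0.003] spin -0.0 now [ 0.5359 -0.3845  0.3107] yaw 1.656 j6 0.75
```

Emit:
apply_moves:
  rows:
    - {"tx":0.15,"ty":0.03,"tz":0,"spin":0}
    - {"tx":0.31,"ty":0.06,"tz":0,"spin":0}
    - {"tx":0.47,"ty":0.1,"tz":0,"spin":0}
    - {"tx":0.63,"ty":0.13,"tz":0,"spin":0}
    - {"tx":0.79,"ty":0.178,"tz":0,"spin":0}

```text
time_s: 10.6
ee_pos: [0.5674, -0.1422, 0.31]
tcp_rot: [0.676, 0.736, -0.001, -0.001]
force: [1.0, -0.2, -2.1]
grip_width: 0.178
grasp_force: 39.8
```

Emit:
apply_moves:
  rows:
    - {"tx":0.104,"ty":0,"tz":0.0,"spin":0}
    - {"tx":0.104,"ty":0,"tz":0.0,"spin":0}
    - {"tx":0.104,"ty":0,"tz":0.1,"spin":0}
    - {"tx":0.104,"ty":0,"tz":0.2,"spin":0}
    - {"tx":0.104,"ty":0,"tz":0.3,"spin":0}

```text
time_s: 11.1
ee_pos: [0.5651, -0.1134, 0.2195]
tcp_rot: [0.676, 0.737, -0.0, -0.001]
force: [0.7, -1.1, -3.0]
grip_width: 0.183
grasp_force: 40.0
```

```bash
python3 - <<'E'
from h import *
im,C=shot('wrist','w5')
crop('w5',160,0,320,300,2); plan(car([-.026,0,.175]),CA+np.pi/2)
E
```

```text
move [-0.002  0.014  0.13 ] spin -0.0 now [ 0.5623 -0.1126  0.2139] yaw 1.656 j6 1.16
```

View pics/w5_c.png

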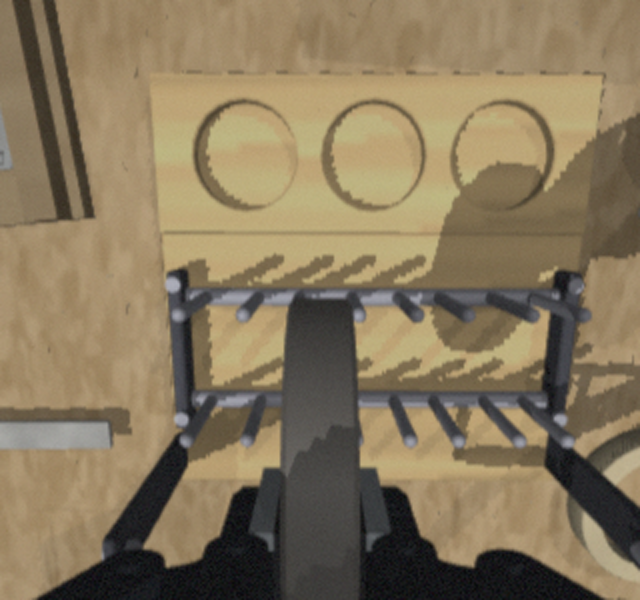

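```bash
python3 - <<'E'
from h import *
from scipy.optimize import least_squares
C=load('w5'); X=[-92.5,-63.5,-11.5,14.5,37.5,66.5,89.5]
F=[(178,315),(244,314),(358,314),(417,313),(467,313),(532,313),(585,315)]
N=[(186,440),(248,438),None,(410,440),(460,440),(518,440),(568,440)]
o=[((x,30),p) for x,p in zip(X,F)]+[((x,-30),p) for x,p in zip(X,N) if p]
P3=[(-70,(245,155)),(0,(373,155)),(70,(502,156))]
def f(v):
    x,y,a=v;c,s=np.cos(a),np.sin(a)
    r=[pr(C,(x+(c*q[0]-s*q[1])/1e3,y+(s*q[0]+c*q[1])/1e3,.095))-(np.array(p)/2+(160,0)) for q,p in o]
    return np.ravel(r)
s=least_squares(f,[.592,-.11,.086]);print(s.x.round(4));print(f(s.x).reshape(-1,2).round(1).tolist())
x,y,a=s.x;Ri=np.array([[np.cos(a),np.sin(a)],[-np.sin(a),np.cos(a)]])
for q,p in P3: w=bp(C,np.array(p)/2+(160,0),.02);print(w.round(4),(Ri@(w[:2]-[x,y])*1e3).round(1))
plan(car([-.026,0,.175]),CA+np.pi/2)
E
```

```text
[ 0.5933 -0.1104  0.0855]
[[1.9, -0.2], [0.6, 0.3], [0.6, 0.3], [-0.4, 0.8], [-0.2, 0.8], [-0.9, 0.9], [-2.1, -0.1], [1.9, -0.9], [0.8, 0.1], [0.3, -0.9], [-1.0, -0.8], [-0.1, -0.8], [-1.3, -0.8]]
[ 0.5143 -0.0111  0.02  ] [-70.2 105.8]
[ 0.5836 -0.0051  0.02  ] [ -0.7 105.7]
[6.535e-01 3.000e-04 2.000e-02] [ 69.4 105.2]
move [-0.002  0.014  0.13 ] spin -0.0 now [ 0.5623 -0.1126  0.2139] yaw 1.656 j6 1.16
```

```bash
sed -i 's/^CX,CY,CA=.*/CX,CY,CA=.5931,-.1105,.0857/' h.py; python3 - <<'E'
from h import *
plan(car([-.026,0,.165]),CA+np.pi/2)
E
```

```text
move [-0.002  0.018  0.163] spin -0.0 now [ 0.5623 -0.1126  0.2139] yaw 1.656 j6 1.16
```

Emit:
apply_moves:
  rows:
    - {"tx":-0.002,"ty":0.018,"tz":0.05,"spin":0}
    - {"tx":-0.002,"ty":0.018,"tz":0.1,"spin":0}
    - {"tx":-0.002,"ty":0.018,"tz":0.15,"spin":0}
    - {"tx":-0.002,"ty":0.018,"tz":0.15,"spin":0}
    - {"tx":-0.002,"ty":0.018,"tz":0.15,"spin":0}

```text
time_s: 11.65
ee_pos: [0.5718, -0.1137, 0.1769]
tcp_rot: [0.676, 0.737, 0.0, 0.0]
force: [0.4, -0.4, -1.7]
grip_width: 0.181
grasp_force: 40.0
```

```bash
python3 - <<'E'
from h import *
plan(car([-.026,0,.084]),CA+np.pi/2)
E
```

```text
move [ 0.005 -0.015  0.31 ] spin 0.001 now [ 0.5718 -0.1137  0.1769] yaw 1.658 j6 1.16
```

Emit:
apply_moves:
  rows:
    - {"tx":0.005,"ty":-0.015,"tz":0.0,"spin":0}
    - {"tx":0.005,"ty":-0.015,"tz":0.05,"spin":0}
    - {"tx":0.005,"ty":-0.015,"tz":0.1,"spin":0}
    - {"tx":0.005,"ty":-0.015,"tz":0.15,"spin":0}
    - {"tx":0.005,"ty":-0.015,"tz":0.18,"spin":0}

```text
time_s: 12.15
ee_pos: [0.5666, -0.1122, 0.1224]
tcp_rot: [0.675, 0.738, 0.0, 0.0]
force: [0.6, -0.4, -2.3]
grip_width: 0.181
grasp_force: 40.0
```

Emit:
apply_moves:
  rows:
    - {"tx":0,"ty":0,"tz":0.03,"spin":0}
    - {"tx":0,"ty":0,"tz":0.06,"spin":0}
    - {"tx":0,"ty":0,"tz":0.09,"spin":0}
    - {"tx":0,"ty":0,"tz":0.11,"spin":0}
    - {"tx":0,"ty":0,"tz":0.11,"spin":0}

```text
time_s: 12.65
ee_pos: [0.5661, -0.112, 0.0884]
tcp_rot: [0.675, 0.738, -0.0, -0.001]
force: [-0.2, -0.1, -3.2]
grip_width: 0.181
grasp_force: 40.0
```

```bash
python3 - <<'E'
from h import *
plan(car([-.026,0,.084]),CA+np.pi/2)
E
```

```text
move [-0.003  0.004  0.015] spin 0.001 now [ 0.5661 -0.112   0.0884] yaw 1.659 j6 1.16
```

Emit:
apply_moves:
  rows:
    - {"tx":0,"ty":0.003,"tz":0.008,"spin":0}
    - {"tx":0,"ty":0.003,"tz":0.016,"spin":0}
    - {"tx":0,"ty":0.003,"tz":0.016,"spin":0}

```text
time_s: 12.95
ee_pos: [0.568, -0.1123, 0.0848]
tcp_rot: [0.675, 0.738, 0.0, 0.0]
force: [-0.1, -0.6, -2.5]
grip_width: 0.181
grasp_force: 40.2
```

Emit:
apply_moves:
  rows:
    - {"tx":0,"ty":0,"tz":0.005,"spin":0}
    - {"tx":0,"ty":0,"tz":0.01,"spin":0}
    - {"tx":0,"ty":0,"tz":0.01,"spin":0}

```text
time_s: 13.25
ee_pos: [0.569, -0.1134, 0.0838]
tcp_rot: [0.675, 0.737, 0.0, 0.002]
force: [-1.1, -2.2, 8.7]
grip_width: 0.178
grasp_force: 41.8
```

Emit:
apply_moves:
  rows:
    - {"tx":0,"ty":0,"tz":-0.005,"spin":0}
    - {"tx":0,"ty":0,"tz":-0.005,"spin":0}
    - {"tx":0,"ty":0,"tz":-0.005,"spin":0}
    - {"tx":0,"ty":0,"tz":-0.005,"spin":0}
    - {"tx":0,"ty":0,"tz":-0.1,"spin":0}
  hand: -0.2

```text
time_s: 13.75
ee_pos: [0.5646, -0.1111, 0.1083]
tcp_rot: [0.675, 0.738, -0.002, -0.003]
force: [0.3, 0.0, -0.9]
grip_width: 0.398
grasp_force: 0.0
```

Emit:
apply_moves:
  rows:
    - {"tx":0,"ty":0,"tz":-0.15,"spin":0}
    - {"tx":0,"ty":0,"tz":-0.3,"spin":0}
    - {"tx":0,"ty":0,"tz":-0.45,"spin":0}
    - {"tx":0,"ty":0,"tz":-0.5,"spin":0}
    - {"tx":0,"ty":0,"tz":-0.5,"spin":0}

```text
time_s: 14.25
ee_pos: [0.5693, -0.1126, 0.2646]
tcp_rot: [0.675, 0.738, 0.001, 0.003]
force: [0.8, 0.6, -0.8]
grip_width: 0.398
grasp_force: 0.0
```

```bash
python3 - <<'E'
from h import *
im,C=shot('wrist','w6'); crop('w6',160,0,320,300,2);
plan((.592,-.3885,.255),np.pi/2-.0755)
E
```

```text
move [-0.924 -0.002  0.025] spin 0.104 now [ 0.5682 -0.1123  0.2622] yaw 1.659 j6 1.16
```

View pics/w6_c.png

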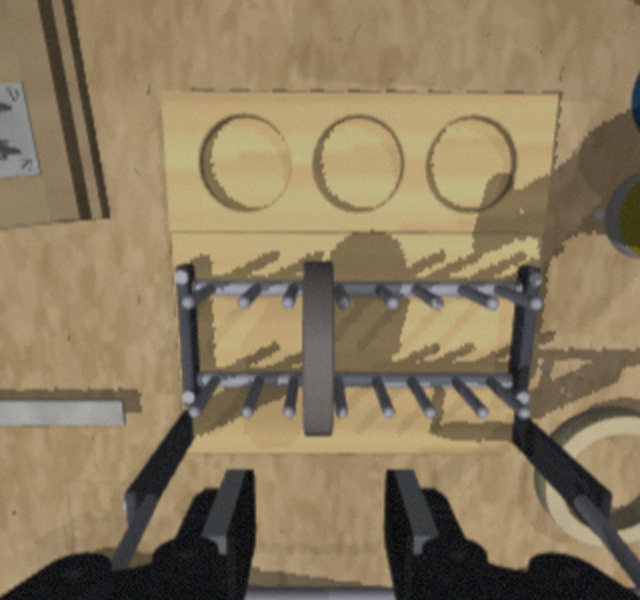

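The wheel stands in wide slot 2. Next is the far (thin) wheel.

Emit:
apply_moves:
  rows:
    - {"tx":-0.16,"ty":0,"tz":0.02,"spin":0}
    - {"tx":-0.32,"ty":0,"tz":0.02,"spin":0}
    - {"tx":-0.48,"ty":0,"tz":0.02,"spin":0.05}
    - {"tx":-0.64,"ty":0,"tz":0.02,"spin":0.104}
    - {"tx":-0.8,"ty":0,"tz":0.02,"spin":0.104}
  hand: 0.45

```text
time_s: 14.8
ee_pos: [0.5877, -0.3523, 0.2525]
tcp_rot: [0.734, 0.68, -0.0, -0.002]
force: [1.6, 0.4, 0.7]
grip_width: 0.727
grasp_force: 0.0
```

```bash
python3 - <<'E'
from h import *
print(pose()[:2])
E
```

```text
(array([ 0.58774654, -0.35232219,  0.25249856]), np.float64(1.4942459582110572))
```

Emit:
apply_moves:
  rows:
    - {"tx":-0.122,"ty":0.016,"tz":0,"spin":0}
    - {"tx":-0.122,"ty":0.016,"tz":0,"spin":0}
    - {"tx":-0.122,"ty":0.016,"tz":0.15,"spin":0}
    - {"tx":-0.122,"ty":0.016,"tz":0.31,"spin":0}
    - {"tx":-0.122,"ty":0.016,"tz":0.42,"spin":0}

```text
time_s: 15.3
ee_pos: [0.5884, -0.3854, 0.1238]
tcp_rot: [0.733, 0.68, -0.0, -0.004]
force: [0.4, 0.7, -0.3]
grip_width: 0.722
grasp_force: 0.0
```

Emit:
apply_moves:
  rows:
    - {"tx":0,"ty":0,"tz":0,"spin":0}
    - {"tx":0,"ty":0,"tz":0,"spin":0}

```text
time_s: 15.5
ee_pos: [0.5901, -0.3868, 0.1284]
tcp_rot: [0.733, 0.68, -0.0, -0.002]
force: [0.5, -0.5, 1.9]
grip_width: 0.723
grasp_force: 0.0
```

```bash
python3 - <<'E'
from h import *
plan((.592,-.3885,.064),np.pi/2-.0755)
E
```

```text
move [-0.006  0.007  0.215] spin 0.001 now [ 0.5901 -0.3868  0.1284] yaw 1.496 j6 0.96
```

Emit:
apply_moves:
  rows:
    - {"tx":-0.005,"ty":0.007,"tz":0.05,"spin":0}
    - {"tx":-0.005,"ty":0.007,"tz":0.12,"spin":0}
    - {"tx":-0.005,"ty":0.007,"tz":0.18,"spin":0}
    - {"tx":-0.005,"ty":0.007,"tz":0.21,"spin":0}
    - {"tx":-0.005,"ty":0.007,"tz":0.21,"spin":0}

```text
time_s: 16.0
ee_pos: [0.5927, -0.3895, 0.066]
tcp_rot: [0.733, 0.68, -0.0, -0.0]
force: [-0.2, -0.4, -0.1]
grip_width: 0.727
grasp_force: 0.0
```

Emit:
apply_moves:
  rows:
    - {"tx":0,"ty":0,"tz":0,"spin":0}
    - {"tx":0,"ty":0,"tz":0,"spin":0}
    - {"tx":0,"ty":0,"tz":0,"spin":0}
    - {"tx":0,"ty":0,"tz":0,"spin":0}
    - {"tx":0,"ty":0,"tz":0,"spin":0}
  hand: -1
  grip_force: 40

```text
time_s: 16.5
ee_pos: [0.593, -0.3901, 0.0675]
tcp_rot: [0.733, 0.68, -0.0, 0.001]
force: [-0.3, 0.3, 5.4]
grip_width: 0.11
grasp_force: 43.5
```

Emit:
apply_moves:
  rows:
    - {"tx":0,"ty":0,"tz":0,"spin":0}
    - {"tx":0,"ty":0,"tz":0,"spin":0}
    - {"tx":0,"ty":0,"tz":0,"spin":0}
    - {"tx":0,"ty":0,"tz":0,"spin":0}
    - {"tx":0,"ty":0,"tz":0,"spin":0}

```text
time_s: 17.0
ee_pos: [0.5929, -0.39, 0.0675]
tcp_rot: [0.733, 0.68, -0.0, 0.001]
force: [-1.3, 0.1, 4.9]
grip_width: 0.112
grasp_force: 43.7
```

Thin, confirmed. I'll carry it to the last narrow slot.

Emit:
apply_moves:
  rows:
    - {"tx":0,"ty":0,"tz":-0.08,"spin":0}
    - {"tx":0,"ty":0,"tz":-0.24,"spin":0}
    - {"tx":0,"ty":0,"tz":-0.4,"spin":0}
    - {"tx":0,"ty":0,"tz":-0.56,"spin":0}
    - {"tx":0,"ty":0,"tz":-0.72,"spin":0}

```text
time_s: 17.5
ee_pos: [0.5924, -0.3893, 0.2839]
tcp_rot: [0.733, 0.68, 0.0, -0.0]
force: [0.6, 0.0, -1.0]
grip_width: 0.109
grasp_force: 42.7
```

Emit:
apply_moves:
  rows:
    - {"tx":0,"ty":0,"tz":-0.1,"spin":0}
    - {"tx":0,"ty":0,"tz":-0.1,"spin":-0.104}
    - {"tx":0,"ty":0,"tz":-0.1,"spin":-0.104}
    - {"tx":0,"ty":0,"tz":-0.1,"spin":-0.104}

```text
time_s: 17.9
ee_pos: [0.5923, -0.3893, 0.3111]
tcp_rot: [0.676, 0.737, -0.0, -0.001]
force: [-1.1, 0.5, -1.8]
grip_width: 0.111
grasp_force: 42.8
```

```bash
python3 - <<'E'
from h import *
plan(car([.078,0,.31]),CA+np.pi/2)
E
```

```text
move [0.926 0.342 0.005] spin -0.0 now [ 0.5923 -0.3893  0.3111] yaw 1.656 j6 0.8
```

Emit:
apply_moves:
  rows:
    - {"tx":0.15,"ty":0.055,"tz":0,"spin":0}
    - {"tx":0.3,"ty":0.11,"tz":0,"spin":0}
    - {"tx":0.45,"ty":0.165,"tz":0,"spin":0}
    - {"tx":0.6,"ty":0.22,"tz":0,"spin":0}
    - {"tx":0.75,"ty":0.275,"tz":0,"spin":0}

```text
time_s: 18.4
ee_pos: [0.6546, -0.1563, 0.3108]
tcp_rot: [0.676, 0.737, -0.001, -0.001]
force: [0.1, -1.0, -1.2]
grip_width: 0.109
grasp_force: 42.7
```

Emit:
apply_moves:
  rows:
    - {"tx":0.12,"ty":0.045,"tz":0.0,"spin":0}
    - {"tx":0.176,"ty":0.067,"tz":0.0,"spin":0}
    - {"tx":0.176,"ty":0.067,"tz":0.15,"spin":0}
    - {"tx":0.176,"ty":0.067,"tz":0.3,"spin":0}
    - {"tx":0.176,"ty":0.067,"tz":0.44,"spin":0}

```text
time_s: 18.9
ee_pos: [0.6695, -0.1039, 0.1777]
tcp_rot: [0.676, 0.737, -0.001, -0.001]
force: [0.0, 0.0, -1.8]
grip_width: 0.106
grasp_force: 42.6
```

Emit:
apply_moves:
  rows:
    - {"tx":0,"ty":0,"tz":0,"spin":0}
    - {"tx":0,"ty":0,"tz":0,"spin":0}
    - {"tx":0,"ty":0,"tz":0,"spin":0}

```text
time_s: 19.2
ee_pos: [0.6721, -0.1048, 0.1833]
tcp_rot: [0.676, 0.737, 0.001, 0.002]
force: [-0.1, -0.0, -1.2]
grip_width: 0.114
grasp_force: 42.6
```

```bash
python3 - <<'E'
from h import *
plan(car([.078,0,.087]),CA+np.pi/2)
im,C=shot('wrist','w7'); crop('w7',160,0,320,300,2)
E
```

```text
move [ 0.004 -0.005  0.321] spin 0.001 now [ 0.6721 -0.1048  0.1833] yaw 1.658 j6 1.22
```

View pics/w7_c.png

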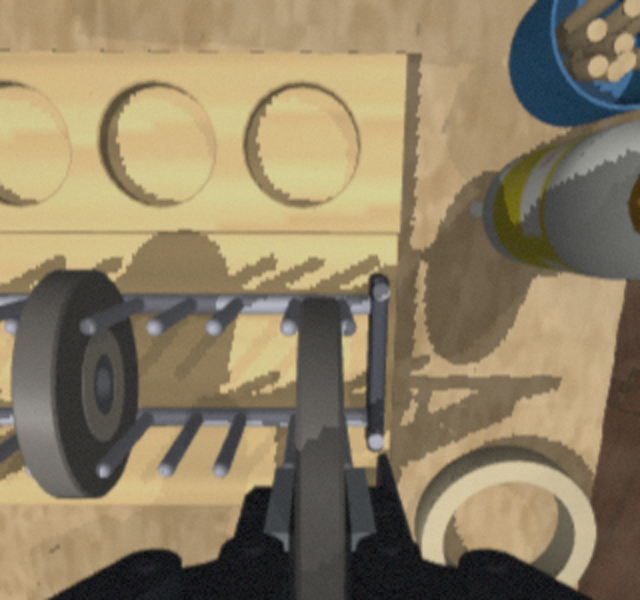

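Emit:
apply_moves:
  rows:
    - {"tx":0.004,"ty":-0.004,"tz":0.0,"spin":0}
    - {"tx":0.004,"ty":-0.004,"tz":0.05,"spin":0}
    - {"tx":0.004,"ty":-0.004,"tz":0.1,"spin":0}
    - {"tx":0.004,"ty":-0.004,"tz":0.15,"spin":0}
    - {"tx":0.004,"ty":-0.004,"tz":0.2,"spin":0}

```text
time_s: 19.75
ee_pos: [0.6701, -0.1031, 0.1218]
tcp_rot: [0.675, 0.737, 0.001, 0.001]
force: [1.2, -0.7, -1.7]
grip_width: 0.111
grasp_force: 42.7
```

Emit:
apply_moves:
  rows:
    - {"tx":0,"ty":0,"tz":0.04,"spin":0}
    - {"tx":0,"ty":0,"tz":0.08,"spin":0}
    - {"tx":0,"ty":0,"tz":0.1,"spin":0}
    - {"tx":0,"ty":0,"tz":0.115,"spin":0}
    - {"tx":0,"ty":0,"tz":0.12,"spin":0}

```text
time_s: 20.25
ee_pos: [0.6695, -0.1031, 0.0848]
tcp_rot: [0.675, 0.738, -0.0, 0.0]
force: [-1.1, -0.7, 2.8]
grip_width: 0.112
grasp_force: 43.2
```

Emit:
apply_moves:
  rows:
    - {"tx":0,"ty":0,"tz":0.004,"spin":0}
    - {"tx":0,"ty":0,"tz":0.009,"spin":0}
    - {"tx":0,"ty":0,"tz":0.009,"spin":0}

```text
time_s: 20.55
ee_pos: [0.6709, -0.1043, 0.084]
tcp_rot: [0.675, 0.737, 0.0, 0.002]
force: [-0.2, -3.1, 3.2]
grip_width: 0.113
grasp_force: 43.5
```

Emit:
apply_moves:
  rows:
    - {"tx":0,"ty":0,"tz":-0.003,"spin":0}
    - {"tx":0,"ty":0,"tz":-0.003,"spin":0}
    - {"tx":0,"ty":0,"tz":-0.003,"spin":0}
    - {"tx":0,"ty":0,"tz":-0.003,"spin":0}
    - {"tx":0,"ty":0,"tz":-0.1,"spin":0}
  hand: -0.3

```text
time_s: 21.05
ee_pos: [0.6659, -0.1018, 0.1076]
tcp_rot: [0.675, 0.738, -0.002, -0.004]
force: [-0.2, 0.5, -0.4]
grip_width: 0.347
grasp_force: 0.0
```

Emit:
apply_moves:
  rows:
    - {"tx":0,"ty":0,"tz":-0.15,"spin":0}
    - {"tx":0,"ty":0,"tz":-0.3,"spin":0}
    - {"tx":0,"ty":0,"tz":-0.45,"spin":0}
    - {"tx":0,"ty":0,"tz":-0.5,"spin":0}
    - {"tx":0,"ty":0,"tz":-0.5,"spin":0}

```text
time_s: 21.55
ee_pos: [0.6709, -0.1031, 0.2655]
tcp_rot: [0.675, 0.738, 0.002, 0.003]
force: [0.9, -0.5, -0.3]
grip_width: 0.353
grasp_force: 0.0
```

```bash
python3 - <<'E'
from h import *
im,C=shot('wrist','w8'); plan((.422,-.377,.255),np.pi/2-.0755)
E
```

```text
move [-0.837 -0.903  0.024] spin 0.104 now [ 0.6697 -0.1029  0.2627] yaw 1.659 j6 1.22
```

Emit:
apply_moves:
  rows:
    - {"tx":-0.11,"ty":-0.12,"tz":0.01,"spin":0}
    - {"tx":-0.22,"ty":-0.24,"tz":0.01,"spin":0}
    - {"tx":-0.33,"ty":-0.36,"tz":0.02,"spin":0.05}
    - {"tx":-0.44,"ty":-0.48,"tz":0.02,"spin":0.104}
    - {"tx":-0.55,"ty":-0.6,"tz":0.02,"spin":0.104}
  hand: 0.5

```text
time_s: 22.1
ee_pos: [0.5018, -0.2832, 0.2531]
tcp_rot: [0.734, 0.68, -0.0, -0.002]
force: [0.7, -1.0, 0.3]
grip_width: 0.746
grasp_force: 0.0
```

Emit:
apply_moves:
  rows:
    - {"tx":0,"ty":0,"tz":0,"spin":0}
    - {"tx":0,"ty":0,"tz":0,"spin":0}

```text
time_s: 22.3
ee_pos: [0.503, -0.2832, 0.2539]
tcp_rot: [0.734, 0.679, -0.0, -0.002]
force: [-0.0, 0.2, -0.5]
grip_width: 0.747
grasp_force: 0.0
```

```bash
python3 - <<'E'
from h import *
plan((.422,-.377,.125),np.pi/2-.0755)
E
```

```text
move [-0.334 -0.244  0.429] spin -0.001 now [ 0.503  -0.2832  0.2539] yaw 1.493 j6 1.01
```

Emit:
apply_moves:
  rows:
    - {"tx":-0.11,"ty":-0.08,"tz":0,"spin":0}
    - {"tx":-0.22,"ty":-0.16,"tz":0,"spin":0}
    - {"tx":-0.334,"ty":-0.244,"tz":0.1,"spin":0}
    - {"tx":-0.334,"ty":-0.244,"tz":0.25,"spin":0}
    - {"tx":-0.334,"ty":-0.244,"tz":0.4,"spin":0}

```text
time_s: 22.8
ee_pos: [0.4243, -0.3774, 0.134]
tcp_rot: [0.733, 0.68, 0.0, 0.0]
force: [-0.4, -0.0, -0.5]
grip_width: 0.75
grasp_force: 0.0
```

Emit:
apply_moves:
  rows:
    - {"tx":0,"ty":0,"tz":0,"spin":0}
    - {"tx":0,"ty":0,"tz":0,"spin":0}
    - {"tx":0,"ty":0,"tz":0,"spin":0}

```text
time_s: 23.1
ee_pos: [0.4258, -0.3779, 0.1379]
tcp_rot: [0.733, 0.681, 0.0, 0.002]
force: [-0.5, -0.0, 0.9]
grip_width: 0.753
grasp_force: 0.0
```

```bash
python3 - <<'E'
from h import *
plan((.422,-.377,.064),np.pi/2-.0755)
E
```

```text
move [ 0.003 -0.013  0.246] spin 0.001 now [ 0.4258 -0.3779  0.1379] yaw 1.497 j6 0.79
```

Emit:
apply_moves:
  rows:
    - {"tx":0.003,"ty":-0.012,"tz":0,"spin":0}
    - {"tx":0.003,"ty":-0.012,"tz":0.08,"spin":0}
    - {"tx":0.003,"ty":-0.012,"tz":0.16,"spin":0}
    - {"tx":0.003,"ty":-0.012,"tz":0.236,"spin":0}
    - {"tx":0.003,"ty":-0.012,"tz":0.236,"spin":0}

```text
time_s: 23.6
ee_pos: [0.4195, -0.3751, 0.0641]
tcp_rot: [0.733, 0.68, 0.0, -0.001]
force: [-1.4, -0.2, 0.7]
grip_width: 0.754
grasp_force: 0.0
```

Emit:
apply_moves:
  rows:
    - {"tx":0,"ty":0,"tz":0,"spin":0}
    - {"tx":0,"ty":0,"tz":0,"spin":0}
    - {"tx":0,"ty":0,"tz":0,"spin":0}
    - {"tx":0,"ty":0,"tz":0,"spin":0}
    - {"tx":0,"ty":0,"tz":0,"spin":0}
  hand: -1

```text
time_s: 24.1
ee_pos: [0.421, -0.3772, 0.0666]
tcp_rot: [0.733, 0.68, -0.0, 0.001]
force: [0.3, 0.6, 6.7]
grip_width: 0.188
grasp_force: 42.0
```

Emit:
apply_moves:
  rows:
    - {"tx":0,"ty":0,"tz":0,"spin":0}
    - {"tx":0,"ty":0,"tz":0,"spin":0}
    - {"tx":0,"ty":0,"tz":0,"spin":0}
    - {"tx":0,"ty":0,"tz":0,"spin":0}
    - {"tx":0,"ty":0,"tz":0,"spin":0}

```text
time_s: 24.6
ee_pos: [0.421, -0.3771, 0.0666]
tcp_rot: [0.733, 0.68, -0.0, 0.001]
force: [-0.5, -0.0, 6.2]
grip_width: 0.182
grasp_force: 42.0
```

Thick, so it goes in wide slot 1.

Emit:
apply_moves:
  rows:
    - {"tx":0,"ty":0,"tz":-0.08,"spin":0}
    - {"tx":0,"ty":0,"tz":-0.24,"spin":0}
    - {"tx":0,"ty":0,"tz":-0.4,"spin":0}
    - {"tx":0,"ty":0,"tz":-0.56,"spin":0}
    - {"tx":0,"ty":0,"tz":-0.72,"spin":0}

```text
time_s: 25.1
ee_pos: [0.4199, -0.3758, 0.2831]
tcp_rot: [0.733, 0.68, 0.0, -0.0]
force: [1.1, -1.1, -2.8]
grip_width: 0.181
grasp_force: 41.0
```

Emit:
apply_moves:
  rows:
    - {"tx":0,"ty":0,"tz":-0.1,"spin":0}
    - {"tx":0,"ty":0,"tz":-0.1,"spin":-0.104}
    - {"tx":0,"ty":0,"tz":-0.1,"spin":-0.104}
    - {"tx":0,"ty":0,"tz":-0.1,"spin":-0.104}

```text
time_s: 25.5
ee_pos: [0.4199, -0.3758, 0.3103]
tcp_rot: [0.676, 0.737, 0.0, -0.001]
force: [-0.3, -0.9, -3.6]
grip_width: 0.184
grasp_force: 40.9
```

```bash
python3 - <<'E'
from h import *
plan(car([-.078,0,.31]),CA+np.pi/2)
E
```

```text
move [0.832 0.391 0.002] spin -0.0 now [ 0.4199 -0.3758  0.3103] yaw 1.656 j6 0.62
```

Emit:
apply_moves:
  rows:
    - {"tx":0.14,"ty":0.066,"tz":0,"spin":0}
    - {"tx":0.28,"ty":0.132,"tz":0,"spin":0}
    - {"tx":0.42,"ty":0.198,"tz":0,"spin":0}
    - {"tx":0.56,"ty":0.264,"tz":0,"spin":0}
    - {"tx":0.7,"ty":0.33,"tz":0,"spin":0}

```text
time_s: 26.0
ee_pos: [0.5001, -0.1564, 0.3098]
tcp_rot: [0.676, 0.737, -0.0, -0.001]
force: [0.7, -1.1, -2.3]
grip_width: 0.185
grasp_force: 40.9
```

Emit:
apply_moves:
  rows:
    - {"tx":0.132,"ty":0.061,"tz":0.0,"spin":0}
    - {"tx":0.132,"ty":0.061,"tz":0.0,"spin":0}
    - {"tx":0.132,"ty":0.061,"tz":0.15,"spin":0}
    - {"tx":0.132,"ty":0.061,"tz":0.3,"spin":0}
    - {"tx":0.132,"ty":0.061,"tz":0.44,"spin":0}

```text
time_s: 26.5
ee_pos: [0.5141, -0.1172, 0.1766]
tcp_rot: [0.676, 0.737, -0.0, -0.001]
force: [0.7, -0.4, -2.7]
grip_width: 0.181
grasp_force: 41.0
```

Emit:
apply_moves:
  rows:
    - {"tx":0,"ty":0,"tz":0,"spin":0}
    - {"tx":0,"ty":0,"tz":0,"spin":0}
    - {"tx":0,"ty":0,"tz":0,"spin":0}

```text
time_s: 26.8
ee_pos: [0.5167, -0.1182, 0.1812]
tcp_rot: [0.676, 0.737, 0.001, 0.002]
force: [0.1, -0.3, -1.2]
grip_width: 0.182
grasp_force: 40.8
```

```bash
python3 - <<'E'
from h import *
plan(car([-.078,0,.085]),CA+np.pi/2)
im,C=shot('wrist','w9'); crop('w9',160,0,320,300,2)
E
```

```text
move [ 0.004 -0.005  0.321] spin 0.001 now [ 0.5167 -0.1182  0.1812] yaw 1.658 j6 1.12
```

View pics/w9_c.png

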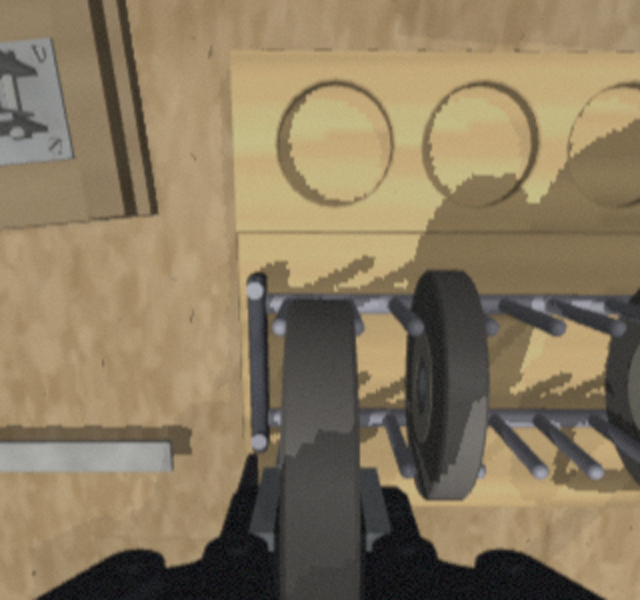

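Wheel centred over wide slot 1 (tips at 281 and 359, wheel at about 321), so I'll lower it.

Emit:
apply_moves:
  rows:
    - {"tx":0.004,"ty":-0.003,"tz":0.0,"spin":0}
    - {"tx":0.004,"ty":-0.003,"tz":0.05,"spin":0}
    - {"tx":0.004,"ty":-0.003,"tz":0.1,"spin":0}
    - {"tx":0.004,"ty":-0.003,"tz":0.15,"spin":0}
    - {"tx":0.004,"ty":-0.003,"tz":0.2,"spin":0}

```text
time_s: 27.35
ee_pos: [0.5152, -0.1165, 0.12]
tcp_rot: [0.675, 0.738, 0.001, 0.001]
force: [0.7, -0.0, -3.1]
grip_width: 0.182
grasp_force: 40.9
```

Emit:
apply_moves:
  rows:
    - {"tx":0,"ty":0,"tz":0.04,"spin":0}
    - {"tx":0,"ty":0,"tz":0.08,"spin":0}
    - {"tx":0,"ty":0,"tz":0.1,"spin":0}
    - {"tx":0,"ty":0,"tz":0.115,"spin":0}
    - {"tx":0,"ty":0,"tz":0.12,"spin":0}

```text
time_s: 27.85
ee_pos: [0.5147, -0.1166, 0.0834]
tcp_rot: [0.675, 0.738, -0.0, 0.001]
force: [-2.2, -0.8, 5.4]
grip_width: 0.181
grasp_force: 42.1
```

Emit:
apply_moves:
  rows:
    - {"tx":0,"ty":0,"tz":0.004,"spin":0}
    - {"tx":0,"ty":0,"tz":0.008,"spin":0}
    - {"tx":0,"ty":0,"tz":0.008,"spin":0}

```text
time_s: 28.15
ee_pos: [0.5157, -0.1176, 0.0826]
tcp_rot: [0.675, 0.737, -0.0, 0.002]
force: [-1.6, -1.7, 7.7]
grip_width: 0.182
grasp_force: 42.2
```

Emit:
apply_moves:
  rows:
    - {"tx":0,"ty":0,"tz":-0.003,"spin":0}
    - {"tx":0,"ty":0,"tz":-0.003,"spin":0}
    - {"tx":0,"ty":0,"tz":-0.003,"spin":0}
    - {"tx":0,"ty":0,"tz":-0.003,"spin":0}
    - {"tx":0,"ty":0,"tz":-0.1,"spin":0}
  hand: -0.25

```text
time_s: 28.65
ee_pos: [0.5114, -0.1151, 0.1078]
tcp_rot: [0.675, 0.738, -0.001, -0.003]
force: [0.3, -0.1, -0.1]
grip_width: 0.373
grasp_force: 0.0
```

Emit:
apply_moves:
  rows:
    - {"tx":0,"ty":0,"tz":-0.15,"spin":0}
    - {"tx":0,"ty":0,"tz":-0.3,"spin":0}
    - {"tx":0,"ty":0,"tz":-0.45,"spin":0.09}
    - {"tx":0,"ty":0,"tz":-0.6,"spin":0.18}
    - {"tx":0,"ty":0,"tz":-0.65,"spin":0.27}

```text
time_s: 29.15
ee_pos: [0.516, -0.1168, 0.3107]
tcp_rot: [0.817, 0.577, 0.002, 0.003]
force: [0.9, 0.2, -0.4]
grip_width: 0.373
grasp_force: 0.0
```

Emit:
apply_moves:
  rows:
    - {"tx":0,"ty":0,"tz":0,"spin":0.09}
    - {"tx":0,"ty":0,"tz":0,"spin":0.18}
    - {"tx":0,"ty":0,"tz":0,"spin":0.27}
    - {"tx":0,"ty":0,"tz":0,"spin":0.36}
    - {"tx":0,"ty":0,"tz":0,"spin":0.45}

```text
time_s: 29.65
ee_pos: [0.5141, -0.1161, 0.3054]
tcp_rot: [0.966, 0.258, -0.0, -0.0]
force: [0.1, 0.6, -0.1]
grip_width: 0.375
grasp_force: 0.0
```

Emit:
apply_moves:
  rows:
    - {"tx":0,"ty":0,"tz":0,"spin":0.09}
    - {"tx":0,"ty":0,"tz":0,"spin":0.18}
    - {"tx":0,"ty":0,"tz":0,"spin":0.27}
    - {"tx":0,"ty":0,"tz":0,"spin":0.28}
    - {"tx":0,"ty":0,"tz":0,"spin":0.28}

```text
time_s: 30.15
ee_pos: [0.5142, -0.1161, 0.3055]
tcp_rot: [0.999, 0.045, -0.0, -0.0]
force: [-0.2, -0.4, -0.8]
grip_width: 0.375
grasp_force: 0.0
```

```bash
python3 - <<'E'
from h import *
print(grip(1.65)); plan(grip(1.65)+[0,0,.07],CA)
E
```

```text
[ 0.60297468 -0.22544161  0.18522392]
move [0.262 0.39  0.168] spin 0.003 now [ 0.5142 -0.1161  0.3055] yaw 0.091 j6 2.69
```

Emit:
apply_moves:
  rows:
    - {"tx":0.085,"ty":0.13,"tz":0.0,"spin":0}
    - {"tx":0.17,"ty":0.26,"tz":0.0,"spin":0}
    - {"tx":0.262,"ty":0.39,"tz":0,"spin":0}
    - {"tx":0.262,"ty":0.39,"tz":0.08,"spin":0}
    - {"tx":0.262,"ty":0.39,"tz":0.168,"spin":0}

```text
time_s: 30.65
ee_pos: [0.6044, -0.2278, 0.2545]
tcp_rot: [0.999, 0.045, 0.001, 0.0]
force: [-0.5, -1.1, -0.5]
grip_width: 0.373
grasp_force: 0.0
```

Emit:
apply_moves:
  rows:
    - {"tx":0,"ty":0,"tz":0,"spin":0}
    - {"tx":0,"ty":0,"tz":0,"spin":0}
    - {"tx":0,"ty":0,"tz":0,"spin":0}

```text
time_s: 30.95
ee_pos: [0.6034, -0.2259, 0.2571]
tcp_rot: [0.999, 0.045, 0.001, 0.001]
force: [0.6, -0.2, -0.2]
grip_width: 0.374
grasp_force: 0.0
```

```bash
python3 - <<'E'
from h import *
plan(grip(1.65),CA); im,C=shot('wrist','w10'); crop('w10',80,0,480,400,1.5)
E
```

```text
move [-0.002 -0.002  0.24 ] spin 0.002 now [ 0.6034 -0.2259  0.2571] yaw 0.089 j6 2.58
```

View pics/w10_c.png

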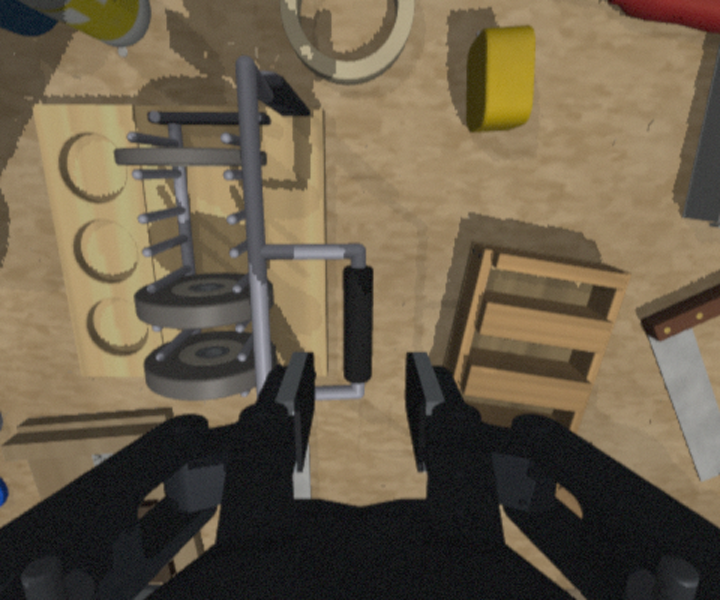

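All three wheels are seated and the crate is empty. The grip, at (357,325), is centred. I'll grasp it and swing it down.

Emit:
apply_moves:
  rows:
    - {"tx":0,"ty":0,"tz":0.1,"spin":0}
    - {"tx":0,"ty":0,"tz":0.2,"spin":0}
    - {"tx":0,"ty":0,"tz":0.24,"spin":0}
    - {"tx":0,"ty":0,"tz":0.24,"spin":0}

```text
time_s: 31.4
ee_pos: [0.6021, -0.2253, 0.1825]
tcp_rot: [0.999, 0.044, -0.001, -0.001]
force: [-0.2, -0.3, 1.2]
grip_width: 0.371
grasp_force: 0.0
```

Emit:
apply_moves:
  rows:
    - {"tx":0,"ty":0,"tz":0,"spin":0}
    - {"tx":0,"ty":0,"tz":0,"spin":0}
    - {"tx":0,"ty":0,"tz":0,"spin":0}
    - {"tx":0,"ty":0,"tz":0,"spin":0}
    - {"tx":0,"ty":0,"tz":0,"spin":0}
  hand: -1
  grip_force: 20

```text
time_s: 31.9
ee_pos: [0.6037, -0.2251, 0.1851]
tcp_rot: [0.999, 0.044, 0.001, -0.0]
force: [-1.1, 5.2, 4.6]
grip_width: 0.152
grasp_force: 21.7
```

```bash
python3 - <<'E'
from h import *
p,y,s=pose();print(p,s['force'],s['grip_width'])
b=grip(1.65)
for i,ph in enumerate(np.linspace(1.65,-.02,23)):
    d=(grip(ph)-b)/.3; print(i,round(ph,2),(np.sin(CA)*d[0]-np.cos(CA)*d[1]).round(3),(-d[2]).round(3))
E
```

```text
[ 0.60366033 -0.22508655  0.18512079] [-1.13091735  5.17387965  4.59223639] 0.15243671158664684
0 1.65 0.0 -0.0
1 1.57 -0.017 -0.012
2 1.5 -0.035 -0.023
3 1.42 -0.054 -0.032
4 1.35 -0.074 -0.04
5 1.27 -0.094 -0.046
6 1.19 -0.114 -0.051
7 1.12 -0.135 -0.055
8 1.04 -0.156 -0.056
9 0.97 -0.177 -0.056
10 0.89 -0.198 -0.055
11 0.81 -0.219 -0.052
12 0.74 -0.239 -0.047
13 0.66 -0.259 -0.041
14 0.59 -0.279 -0.033
15 0.51 -0.298 -0.024
16 0.44 -0.316 -0.014
17 0.36 -0.334 -0.002
18 0.28 -0.35 0.012
19 0.21 -0.365 0.026
20 0.13 -0.379 0.041
21 0.06 -0.392 0.058
22 -0.02 -0.404 0.076
```

Emit:
apply_moves:
  rows:
    - {"tx":0,"spin":0,"ty":-0.017,"tz":-0.012}
    - {"tx":0,"spin":0,"ty":-0.035,"tz":-0.023}
    - {"tx":0,"spin":0,"ty":-0.054,"tz":-0.032}
    - {"tx":0,"spin":0,"ty":-0.074,"tz":-0.04}
    - {"tx":0,"spin":0,"ty":-0.094,"tz":-0.046}

```text
time_s: 32.4
ee_pos: [0.6017, -0.2008, 0.1998]
tcp_rot: [0.999, 0.043, 0.002, 0.004]
force: [0.9, -6.5, 4.7]
grip_width: 0.156
grasp_force: 21.2
```

Emit:
apply_moves:
  rows:
    - {"tx":0,"spin":0,"ty":-0.02,"tz":-0.005}
    - {"tx":0,"spin":0,"ty":-0.041,"tz":-0.009}
    - {"tx":0,"spin":0,"ty":-0.062,"tz":-0.01}
    - {"tx":0,"spin":0,"ty":-0.083,"tz":-0.01}
    - {"tx":0,"spin":0,"ty":-0.104,"tz":-0.009}

```text
time_s: 32.9
ee_pos: [0.5988, -0.1673, 0.2013]
tcp_rot: [0.999, 0.044, 0.002, 0.001]
force: [3.7, -3.5, 2.7]
grip_width: 0.157
grasp_force: 22.0
```

Emit:
apply_moves:
  rows:
    - {"tx":0,"spin":0,"ty":-0.021,"tz":0.003}
    - {"tx":0,"spin":0,"ty":-0.041,"tz":0.008}
    - {"tx":0,"spin":0,"ty":-0.061,"tz":0.014}
    - {"tx":0,"spin":0,"ty":-0.081,"tz":0.022}
    - {"tx":0,"spin":0,"ty":-0.1,"tz":0.031}

```text
time_s: 33.4
ee_pos: [0.5958, -0.1363, 0.1906]
tcp_rot: [0.999, 0.044, 0.001, 0.0]
force: [3.6, -3.7, 0.6]
grip_width: 0.155
grasp_force: 22.5
```

Emit:
apply_moves:
  rows:
    - {"tx":0,"spin":0,"ty":-0.018,"tz":0.01}
    - {"tx":0,"spin":0,"ty":-0.036,"tz":0.022}
    - {"tx":0,"spin":0,"ty":-0.052,"tz":0.036}
    - {"tx":0,"spin":0,"ty":-0.067,"tz":0.05}
    - {"tx":0,"spin":0,"ty":-0.081,"tz":0.065}

```text
time_s: 33.9
ee_pos: [0.5933, -0.1123, 0.1707]
tcp_rot: [0.999, 0.044, 0.0, 0.0]
force: [4.1, -3.6, 0.6]
grip_width: 0.154
grasp_force: 23.2
```

```bash
python3 - <<'E'
from h import *
p,y,s=pose();print(p,s['force'],s['grip_width'])
for ph in (.2,.13,.06,0,-.03): print(ph,end=' ');plan(grip(ph),CA)
E
```

```text
[ 0.59326645 -0.11225524  0.17074866] [ 4.13515917 -3.57538281  0.57289406] 0.15350363390866784
0.2 move [-0.     0.012 -0.021] spin 0.002 now [ 0.5933 -0.1123  0.1707] yaw 0.088 j6 2.74
0.13 move [-0.    -0.001 -0.006] spin 0.002 now [ 0.5933 -0.1123  0.1707] yaw 0.088 j6 2.74
0.06 move [-0.    -0.013  0.009] spin 0.002 now [ 0.5933 -0.1123  0.1707] yaw 0.088 j6 2.74
0 move [-0.    -0.023  0.023] spin 0.002 now [ 0.5933 -0.1123  0.1707] yaw 0.088 j6 2.74
-0.03 move [-0.    -0.027  0.03 ] spin 0.002 now [ 0.5933 -0.1123  0.1707] yaw 0.088 j6 2.74
```

Emit:
apply_moves:
  rows:
    - {"tx":0,"spin":0,"ty":-0.01,"tz":0.01}
    - {"tx":0,"spin":0,"ty":-0.018,"tz":0.021}
    - {"tx":0,"spin":0,"ty":-0.024,"tz":0.03}
    - {"tx":0,"spin":0,"ty":-0.026,"tz":0.038}
    - {"tx":0,"spin":0,"ty":-0.026,"tz":0.038}

```text
time_s: 34.4
ee_pos: [0.5925, -0.1044, 0.1603]
tcp_rot: [0.999, 0.044, 0.001, -0.0]
force: [1.8, -2.3, 7.4]
grip_width: 0.156
grasp_force: 23.7
```

Emit:
apply_moves:
  rows:
    - {"tx":0,"spin":0,"ty":0,"tz":0.006}
    - {"tx":0,"spin":0,"ty":0,"tz":0.006}

```text
time_s: 34.6
ee_pos: [0.5926, -0.1044, 0.1602]
tcp_rot: [0.999, 0.044, 0.001, 0.0]
force: [-1.9, -0.0, 16.1]
grip_width: 0.155
grasp_force: 24.5
```

```bash
python3 - <<'E'
from h import *
for ph in (.06,0,-.03): print(ph,end=' ');plan(grip(ph),CA)
E
```

```text
0.06 move [ 0.     0.013 -0.026] spin 0.002 now [ 0.5926 -0.1044  0.1602] yaw 0.088 j6 2.76
0 move [ 0.     0.004 -0.013] spin 0.002 now [ 0.5926 -0.1044  0.1602] yaw 0.088 j6 2.76
-0.03 move [ 0.    -0.001 -0.006] spin 0.002 now [ 0.5926 -0.1044  0.1602] yaw 0.088 j6 2.76
```

Emit:
apply_moves:
  rows:
    - {"tx":0,"spin":0,"ty":0,"tz":0}
    - {"tx":0,"spin":0,"ty":0,"tz":0}
    - {"tx":0,"spin":0,"ty":0,"tz":0}
    - {"tx":0,"spin":0,"ty":0,"tz":-0.1}
    - {"tx":0,"spin":0,"ty":0,"tz":-0.25}
  hand: -0.1

```text
time_s: 35.1
ee_pos: [0.5892, -0.1037, 0.2296]
tcp_rot: [0.999, 0.044, -0.004, -0.002]
force: [1.0, -0.6, -0.1]
grip_width: 0.453
grasp_force: 0.0
```

Emit:
apply_moves:
  rows:
    - {"tx":0,"spin":0,"ty":0,"tz":-0.15}
    - {"tx":0,"spin":0,"ty":-0.1,"tz":-0.28}
    - {"tx":0,"spin":0,"ty":-0.26,"tz":-0.3}
    - {"tx":-0.05,"spin":0,"ty":-0.42,"tz":-0.3}
    - {"tx":-0.1,"spin":0,"ty":-0.57,"tz":-0.3}

```text
time_s: 35.6
ee_pos: [0.5461, 0.0647, 0.3221]
tcp_rot: [0.999, 0.044, -0.001, -0.0]
force: [0.6, 0.4, -0.1]
grip_width: 0.448
grasp_force: 0.0
```

Emit:
apply_moves:
  rows:
    - {"tx":-0.08,"spin":0.03,"ty":-0.14,"tz":0}
    - {"tx":-0.14,"spin":0.054,"ty":-0.28,"tz":0}
    - {"tx":-0.14,"spin":0.054,"ty":-0.4,"tz":0}
    - {"tx":-0.14,"spin":0.054,"ty":-0.4,"tz":0}
    - {"tx":-0.14,"spin":0.054,"ty":-0.4,"tz":0}
  hand: 0.1

```text
time_s: 36.1
ee_pos: [0.4996, 0.121, 0.3224]
tcp_rot: [0.999, 0.036, -0.001, -0.019]
force: [0.3, -0.2, 0.1]
grip_width: 0.548
grasp_force: 0.0
```

```bash
python3 - <<'E'
from h import *
plan((.52,.2,.33),0); im,C=shot('wrist','w11'); crop('w11',0,0,640,400,1.25)
E
```

```text
move [ 0.087 -0.259 -0.015] spin 0.046 now [0.4996 0.121  0.3224] yaw 0.072 j6 3.14
```

View pics/w11_c.png

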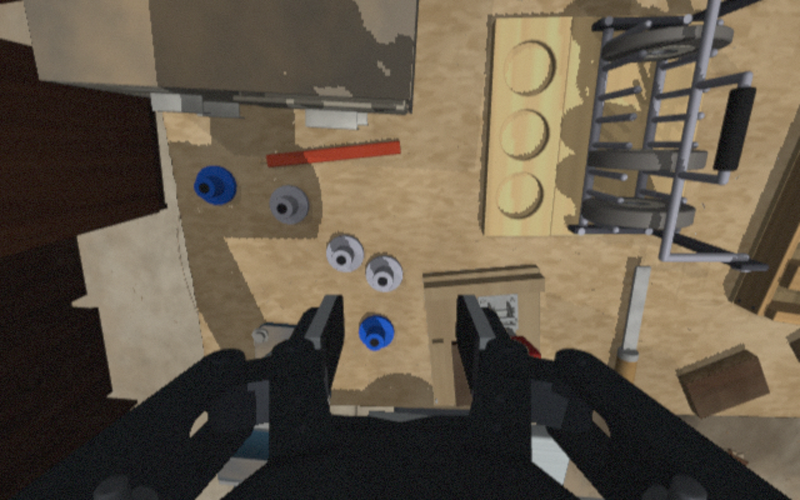

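```bash
python3 - <<'E'
from h import *
from scipy.optimize import least_squares
C=load('w11')
def g(v):
    ph,xc=v; yc,zc=-.065+.07*np.cos(ph),.138+.07*np.sin(ph)
    return np.ravel([pr(C,q)-np.array(p)*.8 for q,p in ((car((-xc,yc,zc)),(664,255)),(grip(ph,0),(736,129)))])
s=least_squares(g,[0,.109]);print(s.x,g(s.x).round(1))
for n,p in dict(a=(284,208),b=(341,258),c=(380,279)).items(): print(n,'boss top',bp(C,np.array(p)*.8,.032).round(4))
for n,p in dict(a=(289,205),b=(344,253),c=(384,272)).items(): print(n,'disc',bp(C,np.array(p)*.8,.008).round(4))
for l in (-.07,0,.07): print(car([l,.105,0]).round(4))
for n,p in dict(p1=(520,195),p2=(525,134),p3=(529,68)).items(): print(n,bp(C,np.array(p)*.8,.02).round(4))
E
```

```text
[0.01302802 0.10787101] [ 0.6  0.1 -0.2 -0.1]
a boss top [0.4791 0.2701 0.032 ]
b boss top [0.4213 0.1993 0.032 ]
c boss top [0.3975 0.149  0.032 ]
a disc [0.4785 0.2719 0.008 ]
b disc [0.4204 0.1999 0.008 ]
c disc [0.3984 0.1459 0.008 ]
[ 0.5144 -0.0119  0.    ]
[ 0.5841 -0.0059  0.    ]
[6.539e-01 1.000e-04 0.000e+00]
p1 [ 0.5148 -0.0119  0.02  ]
p2 [ 0.5846 -0.0062  0.02  ]
p3 [0.6534 0.0009 0.02  ]
```

Keeper reads about 0.01 rad, so it is down. The steel flanges are at (289,205), (344,253) and (384,272), and the one at (384,272) has been knocked. The blue ones at (215,185) and (376,333) are the look-alikes. I'll go to the knocked flange first, turning back away from the J6 limit.

Emit:
apply_moves:
  rows:
    - {"tx":0,"ty":0,"tz":0,"spin":-0.09}
    - {"tx":0,"ty":0,"tz":0,"spin":-0.18}
    - {"tx":0,"ty":0,"tz":0,"spin":-0.27}
    - {"tx":0,"ty":0,"tz":0,"spin":-0.36}
    - {"tx":0,"ty":0,"tz":0,"spin":-0.45}

```text
time_s: 36.65
ee_pos: [0.4997, 0.1203, 0.3224]
tcp_rot: [0.924, 0.382, 0.005, -0.019]
force: [-0.6, 0.5, -0.3]
grip_width: 0.548
grasp_force: 0.0
```

Emit:
apply_moves:
  rows:
    - {"tx":0,"ty":0,"tz":0,"spin":-0.09}
    - {"tx":0,"ty":0,"tz":0,"spin":-0.18}
    - {"tx":0,"ty":0,"tz":0,"spin":-0.24}
    - {"tx":0,"ty":0,"tz":0,"spin":-0.24}
    - {"tx":0,"ty":0,"tz":0,"spin":-0.24}
  hand: 0.06

```text
time_s: 37.15
ee_pos: [0.4994, 0.1206, 0.3225]
tcp_rot: [0.838, 0.545, 0.009, -0.017]
force: [0.0, 0.3, 0.2]
grip_width: 0.529
grasp_force: 0.0
```

```bash
python3 - <<'E'
from h import *
plan((.398,.1475,.10),1.15)
E
```

```text
move [-0.08  -0.331  0.746] spin 0.002 now [0.4994 0.1206 0.3225] yaw 1.152 j6 2.06
```

Emit:
apply_moves:
  rows:
    - {"tx":-0.03,"ty":-0.12,"tz":0.1,"spin":0}
    - {"tx":-0.06,"ty":-0.22,"tz":0.22,"spin":0}
    - {"tx":-0.08,"ty":-0.331,"tz":0.34,"spin":0}
    - {"tx":-0.08,"ty":-0.331,"tz":0.5,"spin":0}
    - {"tx":-0.08,"ty":-0.331,"tz":0.65,"spin":0}

```text
time_s: 37.65
ee_pos: [0.3973, 0.1468, 0.1282]
tcp_rot: [0.838, 0.546, 0.01, -0.017]
force: [0.4, 0.8, -0.8]
grip_width: 0.53
grasp_force: 0.0
```

Emit:
apply_moves:
  rows:
    - {"tx":0,"ty":0,"tz":0.03,"spin":0}
    - {"tx":0,"ty":0,"tz":0.03,"spin":0}
    - {"tx":0,"ty":0,"tz":0.03,"spin":0}

```text
time_s: 37.95
ee_pos: [0.3991, 0.1471, 0.1216]
tcp_rot: [0.838, 0.546, 0.01, -0.017]
force: [-0.1, 1.0, -0.0]
grip_width: 0.527
grasp_force: 0.0
```

```bash
python3 - <<'E'
from h import *
plan((.398,.1475,.012),1.15); s=env.get_state(); print(R.from_quat(s['tcp_rot']).as_matrix()[:,2])
im,C=shot('wrist','w12'); crop('w12',120,0,400,400,1.5)
E
```

```text
move [-0.013  0.002  0.365] spin 0.003 now [0.3991 0.1471 0.1216] yaw 1.155 j6 2.14
[-0.00200849  0.03879175 -0.9992453 ]
```

View pics/w12_c.png

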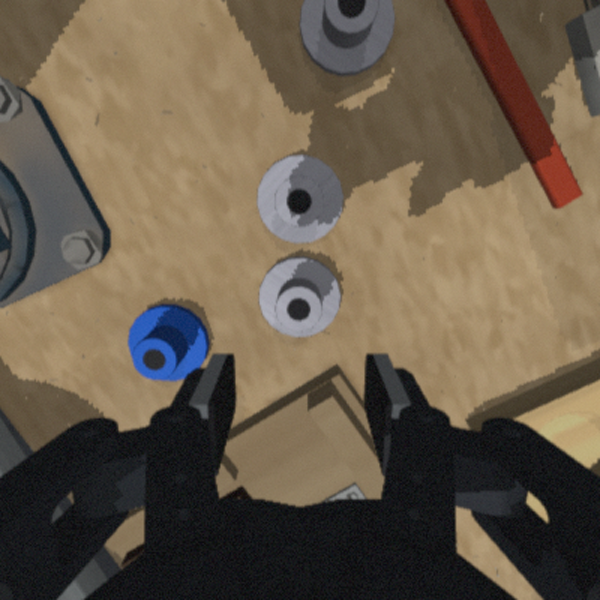

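That was picture 15, one over the limit of 14. I lost count, so from here I'll view no more and use only numbers and image code. The view shows the knocked flange's boss at (298,308), the next flange at (298,201), and the blue one at (165,345), which I'll avoid.

```bash
python3 - <<'E'
from h import *
C=load('w12'); f=lambda p,z:bp(C,np.array(p)/1.5+(120,0),z).round(4)
print('c',f((298,308),.032),f((300,297),.008)); print('b',f((298,201),.032),f((301,198),.008)); print('a',f((350,6),.032))
c=(f((298,308),.032)+f((300,297),.008))/2
plan((c[0],c[1],.013),1.155)
E
```

```text
c [0.3955 0.1468 0.032 ] [0.3962 0.1467 0.008 ]
b [0.4189 0.1999 0.032 ] [0.4204 0.2001 0.008 ]
a [0.4777 0.2722 0.032 ]
move [-0.019 -0.005  0.363] spin -0.0 now [0.3996 0.1471 0.1219] yaw 1.155 j6 2.14
```

Emit:
apply_moves:
  rows:
    - {"tx":-0.019,"ty":-0.005,"tz":0.1,"spin":0}
    - {"tx":-0.019,"ty":-0.005,"tz":0.2,"spin":0}
    - {"tx":-0.019,"ty":-0.005,"tz":0.28,"spin":0}
    - {"tx":-0.019,"ty":-0.005,"tz":0.34,"spin":0}
    - {"tx":-0.019,"ty":-0.005,"tz":0.34,"spin":0}

```text
time_s: 38.5
ee_pos: [0.3938, 0.1463, 0.0178]
tcp_rot: [0.838, 0.546, 0.009, -0.017]
force: [-0.8, -0.9, 0.7]
grip_width: 0.53
grasp_force: 0.0
```

```bash
python3 - <<'E'
from h import *
plan((.396,.1468,.013),1.155)
E
```

```text
move [0.004 0.006 0.016] spin 0.0 now [0.3938 0.1463 0.0178] yaw 1.155 j6 2.14
```

Emit:
apply_moves:
  rows:
    - {"tx":0.002,"ty":0.004,"tz":0.015,"spin":0}
    - {"tx":0.002,"ty":0.004,"tz":0.015,"spin":0}

```text
time_s: 38.7
ee_pos: [0.3964, 0.1467, 0.0146]
tcp_rot: [0.837, 0.546, 0.01, -0.017]
force: [-0.2, -0.4, 0.5]
grip_width: 0.534
grasp_force: 0.0
```

Emit:
apply_moves:
  rows:
    - {"tx":0,"ty":0,"tz":0,"spin":0}
    - {"tx":0,"ty":0,"tz":0,"spin":0}
    - {"tx":0,"ty":0,"tz":0,"spin":0}
    - {"tx":0,"ty":0,"tz":0,"spin":0}
    - {"tx":0,"ty":0,"tz":0,"spin":0}
  hand: -1
  grip_force: 40

```text
time_s: 39.2
ee_pos: [0.3957, 0.1466, 0.0146]
tcp_rot: [0.837, 0.546, 0.01, -0.017]
force: [-0.8, 0.0, 6.9]
grip_width: 0.281
grasp_force: 38.9
```

Emit:
apply_moves:
  rows:
    - {"tx":0,"ty":0,"tz":-0.02,"spin":0}
    - {"tx":0,"ty":0,"tz":-0.15,"spin":0}
    - {"tx":0,"ty":0,"tz":-0.3,"spin":0}
    - {"tx":0,"ty":0,"tz":-0.3,"spin":0}
    - {"tx":0,"ty":0,"tz":-0.3,"spin":0}

```text
time_s: 39.7
ee_pos: [0.396, 0.1432, 0.1047]
tcp_rot: [0.837, 0.546, 0.01, -0.017]
force: [-0.7, -0.1, -2.3]
grip_width: 0.278
grasp_force: 39.9
```

```bash
python3 - <<'E'
from h import *
plan(car([-.07,.105,.105])); plan(car([0,.105,.105])); plan(car([.07,.105,.105]))
E
```

```text
move [-0.314  0.569 -0.021] spin 0.0 now [0.396  0.1432 0.1047] yaw 1.156 j6 2.13
move [-0.202  0.774 -0.021] spin 0.0 now [0.396  0.1432 0.1047] yaw 1.156 j6 2.13
move [-0.09   0.979 -0.02 ] spin 0.0 now [0.396  0.1432 0.1047] yaw 1.156 j6 2.13
```

Gripped. I'll swing round clear of the clamp fixture and align with the carrier.

```bash
python3 - <<'E'
from h import *
plan((.50,.13,.105)); 
E
```

```text
move [ 0.1    0.335 -0.003] spin 0.0 now [0.396  0.1432 0.1047] yaw 1.156 j6 2.13
```

Emit:
apply_moves:
  rows:
    - {"tx":0.04,"ty":0.14,"tz":-0.003,"spin":-0.08}
    - {"tx":0.08,"ty":0.26,"tz":-0.003,"spin":-0.16}
    - {"tx":0.1,"ty":0.335,"tz":-0.003,"spin":-0.24}
    - {"tx":0.1,"ty":0.335,"tz":-0.003,"spin":-0.318}
    - {"tx":0.1,"ty":0.335,"tz":-0.003,"spin":-0.318}

```text
time_s: 40.2
ee_pos: [0.4981, 0.1297, 0.1015]
tcp_rot: [0.677, 0.736, 0.011, -0.016]
force: [-0.5, 0.3, -1.7]
grip_width: 0.281
grasp_force: 39.9
```

Emit:
apply_moves:
  rows:
    - {"tx":0,"ty":0,"tz":0,"spin":0}
    - {"tx":0,"ty":0,"tz":0,"spin":0}

```text
time_s: 40.4
ee_pos: [0.4979, 0.1301, 0.1027]
tcp_rot: [0.677, 0.736, 0.012, -0.015]
force: [-0.0, -0.1, -0.6]
grip_width: 0.277
grasp_force: 39.9
```

```bash
python3 - <<'E'
from h import *
plan(car([-.07,.105,.06]),CA+np.pi/2)
E
```

```text
move [-0.481  0.016  0.124] spin -0.002 now [0.4979 0.1301 0.1027] yaw 1.654 j6 1.58
```

Emit:
apply_moves:
  rows:
    - {"tx":-0.15,"ty":0.005,"tz":0.02,"spin":0}
    - {"tx":-0.31,"ty":0.01,"tz":0.06,"spin":0}
    - {"tx":-0.481,"ty":0.016,"tz":0.1,"spin":0}
    - {"tx":-0.481,"ty":0.016,"tz":0.124,"spin":0}
    - {"tx":-0.481,"ty":0.016,"tz":0.124,"spin":0}

```text
time_s: 40.9
ee_pos: [0.5146, -0.0126, 0.0595]
tcp_rot: [0.678, 0.735, 0.012, -0.016]
force: [-1.7, 0.4, -1.2]
grip_width: 0.281
grasp_force: 39.9
```

Emit:
apply_moves:
  rows:
    - {"tx":0,"ty":0,"tz":0,"spin":0}
    - {"tx":0,"ty":0,"tz":0,"spin":0}

```text
time_s: 41.1
ee_pos: [0.5159, -0.0105, 0.0611]
tcp_rot: [0.676, 0.737, 0.013, -0.014]
force: [-0.7, -0.2, -1.0]
grip_width: 0.282
grasp_force: 39.9
```

```bash
python3 - <<'E'
from h import *
plan(car([-.07,.105,.0226]),CA+np.pi/2)
E
```

```text
move [-0.009 -0.005  0.128] spin 0.0 now [ 0.5159 -0.0105  0.0611] yaw 1.657 j6 1.3
```

Emit:
apply_moves:
  rows:
    - {"tx":-0.007,"ty":-0.004,"tz":0,"spin":0}
    - {"tx":-0.007,"ty":-0.004,"tz":0.04,"spin":0}
    - {"tx":-0.007,"ty":-0.004,"tz":0.08,"spin":0}
    - {"tx":-0.007,"ty":-0.004,"tz":0.11,"spin":0}
    - {"tx":-0.007,"ty":-0.004,"tz":0.12,"spin":0}

```text
time_s: 41.6
ee_pos: [0.5134, -0.0122, 0.0228]
tcp_rot: [0.676, 0.736, 0.012, -0.016]
force: [-0.5, -0.0, 4.1]
grip_width: 0.279
grasp_force: 40.6
```

Emit:
apply_moves:
  rows:
    - {"tx":0,"ty":0,"tz":0.005,"spin":0}
    - {"tx":0,"ty":0,"tz":0.01,"spin":0}
    - {"tx":0,"ty":0,"tz":0.01,"spin":0}

```text
time_s: 41.9
ee_pos: [0.5137, -0.0121, 0.0226]
tcp_rot: [0.676, 0.736, 0.012, -0.015]
force: [-5.4, 1.3, 14.4]
grip_width: 0.275
grasp_force: 41.4
```

Seated. I'll release and go to the next flange.

Emit:
apply_moves:
  rows:
    - {"tx":0,"ty":0,"tz":-0.004,"spin":0}
    - {"tx":0,"ty":0,"tz":-0.004,"spin":0}
    - {"tx":0,"ty":0,"tz":-0.004,"spin":0}
    - {"tx":0,"ty":0,"tz":-0.1,"spin":0}
    - {"tx":0,"ty":0,"tz":-0.2,"spin":0}
  hand: -0.05

```text
time_s: 42.4
ee_pos: [0.514, -0.0147, 0.0811]
tcp_rot: [0.676, 0.736, 0.012, -0.016]
force: [0.8, -0.0, 1.1]
grip_width: 0.473
grasp_force: 0.0
```

Emit:
apply_moves:
  rows:
    - {"tx":0,"ty":0,"tz":-0.08,"spin":0}
    - {"tx":0.1,"ty":0,"tz":-0.08,"spin":0}
    - {"tx":0.25,"ty":0,"tz":-0.08,"spin":0}
    - {"tx":0.4,"ty":-0.05,"tz":-0.08,"spin":0}
    - {"tx":0.5,"ty":-0.12,"tz":-0.08,"spin":0}
  hand: 0.06

```text
time_s: 42.9
ee_pos: [0.4669, 0.1328, 0.1115]
tcp_rot: [0.676, 0.737, 0.014, -0.014]
force: [-0.2, 0.8, -0.0]
grip_width: 0.527
grasp_force: 0.0
```

Emit:
apply_moves:
  rows:
    - {"tx":0,"ty":0,"tz":0,"spin":0}
    - {"tx":0,"ty":0,"tz":0,"spin":0}

```text
time_s: 43.1
ee_pos: [0.4665, 0.131, 0.1114]
tcp_rot: [0.676, 0.737, 0.013, -0.014]
force: [-0.4, -0.0, 0.8]
grip_width: 0.529
grasp_force: 0.0
```

```bash
python3 - <<'E'
from h import *
plan((.4197,.2,.07),1.656); plan((.478,.272,.07),1.656)
im,C=shot('wrist','w13')
# check steel flange spots: dark hole on boss top near predicted pixel
g=cv2.cvtColor(im,cv2.COLOR_BGR2GRAY); print(g.shape)
for n,p in (('b',(.4197,.2,.032)),('a',(.478,.272,.032))):
    u,v=pr(C,p); u,v=int(u),int(v); print(n,u,v)
    if 25<u<615 and 25<v<375:
        w=g[v-25:v+25,u-25:u+25]; m=(w<60).astype(np.uint8); k,lab,st,ce=cv2.connectedComponentsWithStats(m)
        print([(st[i,4],(ce[i]+[u-25,v-25]).round(1).tolist(),bp(C,ce[i]+[u-25,v-25],.032).round(4).tolist()) for i in range(1,k) if st[i,4]>15])
E
```

```text
move [ 0.237 -0.136  0.147] spin 0.001 now [0.4665 0.131  0.1114] yaw 1.657 j6 1.58
move [0.459 0.079 0.156] spin 0.001 now [0.4665 0.131  0.1114] yaw 1.657 j6 1.58
(400, 640)
b 266 112
[(np.int32(206), [265.2, 113.0], [0.4191, 0.1999, 0.032])]
a 355 11
```

Emit:
apply_moves:
  rows:
    - {"tx":0.12,"ty":-0.07,"tz":0,"spin":0}
    - {"tx":0.237,"ty":-0.137,"tz":0,"spin":0}
    - {"tx":0.237,"ty":-0.137,"tz":0.08,"spin":0}
    - {"tx":0.237,"ty":-0.137,"tz":0.2,"spin":0}
    - {"tx":0.237,"ty":-0.137,"tz":0.28,"spin":0}

```text
time_s: 43.65
ee_pos: [0.4203, 0.2004, 0.0288]
tcp_rot: [0.677, 0.736, 0.013, -0.014]
force: [-0.2, 0.5, 0.0]
grip_width: 0.535
grasp_force: 0.0
```

Emit:
apply_moves:
  rows:
    - {"tx":0,"ty":0,"tz":0,"spin":0}
    - {"tx":0,"ty":0,"tz":0,"spin":0}

```text
time_s: 43.85
ee_pos: [0.42, 0.2003, 0.0302]
tcp_rot: [0.677, 0.736, 0.012, -0.015]
force: [0.7, -0.1, -0.1]
grip_width: 0.53
grasp_force: 0.0
```

```bash
python3 - <<'E'
from h import *
plan((.4195,.2,.0145),1.656)
E
```

```text
move [-0.003 -0.002  0.052] spin -0.002 now [0.42   0.2003 0.0302] yaw 1.654 j6 1.75
```

Emit:
apply_moves:
  rows:
    - {"tx":-0.003,"ty":-0.002,"tz":0.03,"spin":0}
    - {"tx":-0.003,"ty":-0.002,"tz":0.052,"spin":0}
    - {"tx":-0.003,"ty":-0.002,"tz":0.052,"spin":0}

```text
time_s: 44.15
ee_pos: [0.4187, 0.2006, 0.0143]
tcp_rot: [0.677, 0.736, 0.013, -0.015]
force: [-0.5, -0.8, 0.5]
grip_width: 0.525
grasp_force: 0.0
```

Emit:
apply_moves:
  rows:
    - {"tx":0,"ty":0,"tz":0,"spin":0}
    - {"tx":0,"ty":0,"tz":0,"spin":0}
    - {"tx":0,"ty":0,"tz":0,"spin":0}
    - {"tx":0,"ty":0,"tz":0,"spin":0}
    - {"tx":0,"ty":0,"tz":0,"spin":0}
  hand: -1

```text
time_s: 44.65
ee_pos: [0.4191, 0.2008, 0.0151]
tcp_rot: [0.676, 0.736, 0.013, -0.014]
force: [-1.0, -1.1, 6.2]
grip_width: 0.279
grasp_force: 39.3
```

Emit:
apply_moves:
  rows:
    - {"tx":0,"ty":0,"tz":-0.02,"spin":0}
    - {"tx":0,"ty":0,"tz":-0.15,"spin":0}
    - {"tx":0,"ty":0.1,"tz":-0.25,"spin":0}
    - {"tx":0,"ty":0.25,"tz":-0.25,"spin":0}
    - {"tx":0,"ty":0.35,"tz":-0.25,"spin":0}

```text
time_s: 45.15
ee_pos: [0.5273, 0.2073, 0.0914]
tcp_rot: [0.676, 0.736, 0.015, -0.013]
force: [0.4, 0.4, -0.9]
grip_width: 0.28
grasp_force: 39.8
```

Emit:
apply_moves:
  rows:
    - {"tx":0,"ty":0,"tz":0,"spin":0}
    - {"tx":0,"ty":0,"tz":0,"spin":0}

```text
time_s: 45.35
ee_pos: [0.523, 0.2065, 0.0889]
tcp_rot: [0.677, 0.736, 0.012, -0.015]
force: [0.0, 0.3, -2.1]
grip_width: 0.28
grasp_force: 39.9
```

```bash
python3 - <<'E'
from h import *
plan(car([0,.105,.06]),CA+np.pi/2)
E
```

```text
move [-0.726  0.144  0.068] spin -0.001 now [0.523  0.2065 0.0889] yaw 1.655 j6 1.71
```

Emit:
apply_moves:
  rows:
    - {"tx":-0.15,"ty":0,"tz":0,"spin":0}
    - {"tx":-0.31,"ty":0,"tz":0,"spin":0}
    - {"tx":-0.47,"ty":0.03,"tz":0,"spin":0}
    - {"tx":-0.6,"ty":0.1,"tz":0.03,"spin":0}
    - {"tx":-0.726,"ty":0.144,"tz":0.068,"spin":0}

```text
time_s: 45.85
ee_pos: [0.5848, -0.007, 0.0608]
tcp_rot: [0.676, 0.736, 0.013, -0.014]
force: [0.7, 0.6, -0.8]
grip_width: 0.282
grasp_force: 39.9
```

Emit:
apply_moves:
  rows:
    - {"tx":0,"ty":0,"tz":0,"spin":0}
    - {"tx":0,"ty":0,"tz":0,"spin":0}
    - {"tx":0,"ty":0,"tz":0,"spin":0}

```text
time_s: 46.15
ee_pos: [0.5833, -0.0044, 0.0604]
tcp_rot: [0.676, 0.737, 0.012, -0.016]
force: [-0.2, 0.5, -1.4]
grip_width: 0.281
grasp_force: 39.9
```

```bash
python3 - <<'E'
from h import *
plan(car([0,.105,.0231]),CA+np.pi/2)
E
```

```text
move [-0.01   0.003  0.124] spin -0.0 now [ 0.5833 -0.0044  0.0604] yaw 1.656 j6 1.33
```

Emit:
apply_moves:
  rows:
    - {"tx":-0.008,"ty":0.002,"tz":0,"spin":0}
    - {"tx":-0.008,"ty":0.002,"tz":0.04,"spin":0}
    - {"tx":-0.008,"ty":0.002,"tz":0.08,"spin":0}
    - {"tx":-0.008,"ty":0.002,"tz":0.11,"spin":0}
    - {"tx":-0.008,"ty":0.002,"tz":0.116,"spin":0}

```text
time_s: 46.65
ee_pos: [0.584, -0.0061, 0.0237]
tcp_rot: [0.676, 0.736, 0.012, -0.016]
force: [-0.7, 0.2, -1.1]
grip_width: 0.281
grasp_force: 39.9
```

Emit:
apply_moves:
  rows:
    - {"tx":0,"ty":0,"tz":0.005,"spin":0}
    - {"tx":0,"ty":0,"tz":0.01,"spin":0}
    - {"tx":0,"ty":0,"tz":0.01,"spin":0}

```text
time_s: 46.95
ee_pos: [0.5859, -0.0066, 0.0231]
tcp_rot: [0.676, 0.736, 0.013, -0.014]
force: [0.2, 0.1, -1.6]
grip_width: 0.28
grasp_force: 39.9
```

Not in contact yet, so a touch lower.

Emit:
apply_moves:
  rows:
    - {"tx":0,"ty":-0.003,"tz":0.004,"spin":0}
    - {"tx":0,"ty":-0.003,"tz":0.008,"spin":0}
    - {"tx":0,"ty":-0.003,"tz":0.008,"spin":0}

```text
time_s: 47.25
ee_pos: [0.586, -0.0067, 0.023]
tcp_rot: [0.676, 0.736, 0.014, -0.013]
force: [-4.5, -0.1, 16.1]
grip_width: 0.279
grasp_force: 41.6
```

Emit:
apply_moves:
  rows:
    - {"tx":0,"ty":0,"tz":0,"spin":0}
    - {"tx":0,"ty":0,"tz":0,"spin":0}
    - {"tx":0,"ty":0,"tz":0,"spin":0}
    - {"tx":0,"ty":0,"tz":-0.1,"spin":0}
    - {"tx":0,"ty":0,"tz":-0.2,"spin":0}
  hand: -0.05

```text
time_s: 47.75
ee_pos: [0.5838, -0.0087, 0.0796]
tcp_rot: [0.676, 0.736, 0.012, -0.016]
force: [0.3, -0.4, -0.3]
grip_width: 0.48
grasp_force: 0.0
```

```bash
python3 - <<'E'
from h import *
plan((.478,.2,.11),CA+np.pi/2);plan((.478,.272,.11),CA+np.pi/2)
E
```

```text
move [ 0.726 -0.293 -0.071] spin -0.001 now [ 0.5838 -0.0087  0.0796] yaw 1.655 j6 1.33
move [ 0.965 -0.273 -0.062] spin -0.001 now [ 0.5838 -0.0087  0.0796] yaw 1.655 j6 1.33
```

Emit:
apply_moves:
  rows:
    - {"tx":0.05,"ty":-0.14,"tz":-0.07,"spin":0}
    - {"tx":0.12,"ty":-0.29,"tz":-0.07,"spin":0}
    - {"tx":0.27,"ty":-0.3,"tz":-0.07,"spin":0}
    - {"tx":0.42,"ty":-0.3,"tz":-0.07,"spin":0}
    - {"tx":0.55,"ty":-0.3,"tz":-0.07,"spin":0}
  hand: 0.06

```text
time_s: 48.25
ee_pos: [0.4809, 0.1485, 0.1079]
tcp_rot: [0.677, 0.736, 0.013, -0.014]
force: [0.6, -0.4, 0.2]
grip_width: 0.527
grasp_force: 0.0
```

Emit:
apply_moves:
  rows:
    - {"tx":0.15,"ty":0,"tz":0,"spin":0}
    - {"tx":0.15,"ty":0,"tz":0,"spin":0}
    - {"tx":0.15,"ty":0,"tz":0,"spin":0}

```text
time_s: 48.55
ee_pos: [0.4773, 0.1926, 0.1092]
tcp_rot: [0.676, 0.737, 0.013, -0.014]
force: [0.7, -0.1, -0.3]
grip_width: 0.529
grasp_force: 0.0
```

```bash
python3 - <<'E'
from h import *
C=load('w11'); print('cabinet',bp(C,(335*.8,128*.8),.0),bp(C,(300*.8,112*.8),.0))
plan((.478,.272,.07),1.656); im,C=shot('wrist','w14')
g=cv2.cvtColor(im,cv2.COLOR_BGR2GRAY); u,v=map(int,pr(C,(.478,.272,.032))); print(u,v)
v=max(v,25); w=im[v-25:v+35,u-30:u+30]; gg=g[v-25:v+35,u-30:u+30]
print('sat',np.median(cv2.cvtColor(w,cv2.COLOR_BGR2HSV)[...,1]), gg.min())
k,lab,st,ce=cv2.connectedComponentsWithStats((gg<35).astype(np.uint8))
print([(st[i,4],(ce[i]+[u-30,v-25]).round(1).tolist(),bp(C,ce[i]+[u-30,v-25],.032).round(4).tolist()) for i in range(1,k) if st[i,4]>15])
E
```

```text
cabinet [0.57601209 0.2169183  0.        ] [0.5914048  0.25970591 0.        ]
move [0.258 0.025 0.141] spin 0.001 now [0.4773 0.1926 0.1092] yaw 1.658 j6 1.7
331 103
sat 17.0 19
[(np.int32(97), [336.2, 101.0], [0.4809, 0.2741, 0.032])]
```

```bash
python3 - <<'E'
from h import *
im=cv2.imread('pics/w14.png'); C=load('w14'); g=cv2.cvtColor(im,cv2.COLOR_BGR2GRAY)
w=g[70:135,300:365]
for t in (30,40,45,50,55):
    k,lab,st,ce=cv2.connectedComponentsWithStats((w<t).astype(np.uint8))
    print(t,[(st[i].tolist(),(ce[i]+[300,70]).round(1).tolist(),bp(C,ce[i]+[300,70],.032)[:2].round(4).tolist()) for i in range(1,k) if st[i,4]>30])
print(cv2.resize(w,(33,33),interpolation=cv2.INTER_AREA)[:, :])
E
```

```text
30 [([32, 24, 9, 15, 57], [336.4, 101.4], [0.4811, 0.2739])]
40 [([26, 24, 16, 16, 166], [334.1, 101.4], [0.4794, 0.2737])]
45 [([26, 23, 16, 17, 207], [333.5, 101.3], [0.479, 0.2737])]
50 [([26, 23, 16, 18, 216], [333.5, 101.4], [0.479, 0.2737])]
55 [([26, 23, 16, 18, 221], [333.4, 101.4], [0.4789, 0.2737])]
[[147 150 150 ... 103 104 105]
 [148 150 149 ... 101 105 105]
 [149 150 150 ... 104 105 106]
 ...
 [141 136 134 ... 157 158 135]
 [143 137 133 ... 159 157 113]
 [144 139 133 ... 153 144 106]]
```

Emit:
apply_moves:
  rows:
    - {"tx":0.13,"ty":0.015,"tz":0,"spin":0}
    - {"tx":0.263,"ty":0.029,"tz":0,"spin":0}
    - {"tx":0.263,"ty":0.029,"tz":0.08,"spin":0}
    - {"tx":0.263,"ty":0.029,"tz":0.2,"spin":0}
    - {"tx":0.263,"ty":0.029,"tz":0.27,"spin":0}

```text
time_s: 49.1
ee_pos: [0.4788, 0.2725, 0.0294]
tcp_rot: [0.677, 0.736, 0.012, -0.015]
force: [-0.9, -1.1, 0.1]
grip_width: 0.533
grasp_force: 0.0
```

Emit:
apply_moves:
  rows:
    - {"tx":0,"ty":0,"tz":0,"spin":0}
    - {"tx":0,"ty":0,"tz":0,"spin":0}

```text
time_s: 49.3
ee_pos: [0.4797, 0.273, 0.0316]
tcp_rot: [0.677, 0.736, 0.012, -0.015]
force: [-0.7, -0.3, 0.3]
grip_width: 0.529
grasp_force: 0.0
```

```bash
python3 - <<'E'
from h import *
plan((.479,.2735,.0145),1.656)
E
```

```text
move [-0.    -0.002  0.057] spin -0.002 now [0.4797 0.273  0.0316] yaw 1.653 j6 1.85
```

Emit:
apply_moves:
  rows:
    - {"tx":0,"ty":-0.002,"tz":0.03,"spin":0}
    - {"tx":0,"ty":-0.002,"tz":0.057,"spin":0}
    - {"tx":0,"ty":-0.002,"tz":0.057,"spin":0}

```text
time_s: 49.6
ee_pos: [0.4783, 0.2745, 0.0139]
tcp_rot: [0.677, 0.736, 0.012, -0.015]
force: [0.4, 0.2, -0.4]
grip_width: 0.527
grasp_force: 0.0
```

Emit:
apply_moves:
  rows:
    - {"tx":0,"ty":0,"tz":0,"spin":0}
    - {"tx":0,"ty":0,"tz":0,"spin":0}
    - {"tx":0,"ty":0,"tz":0,"spin":0}
    - {"tx":0,"ty":0,"tz":0,"spin":0}
    - {"tx":0,"ty":0,"tz":0,"spin":0}
  hand: -1

```text
time_s: 50.1
ee_pos: [0.479, 0.275, 0.0149]
tcp_rot: [0.676, 0.736, 0.013, -0.014]
force: [0.9, -0.7, 4.4]
grip_width: 0.278
grasp_force: 39.6
```

Emit:
apply_moves:
  rows:
    - {"tx":0,"ty":0,"tz":-0.02,"spin":0}
    - {"tx":0,"ty":0,"tz":-0.15,"spin":0}
    - {"tx":-0.1,"ty":0,"tz":-0.25,"spin":0}
    - {"tx":-0.25,"ty":0,"tz":-0.25,"spin":0}
    - {"tx":-0.4,"ty":0,"tz":-0.25,"spin":0}

```text
time_s: 50.6
ee_pos: [0.4899, 0.1518, 0.0861]
tcp_rot: [0.676, 0.737, 0.014, -0.014]
force: [0.7, -0.7, -2.0]
grip_width: 0.277
grasp_force: 39.6
```

Emit:
apply_moves:
  rows:
    - {"tx":-0.15,"ty":0,"tz":0,"spin":0}
    - {"tx":-0.3,"ty":0,"tz":0,"spin":0}
    - {"tx":-0.4,"ty":0.1,"tz":0,"spin":0}
    - {"tx":-0.4,"ty":0.25,"tz":0,"spin":0}
    - {"tx":-0.4,"ty":0.4,"tz":0,"spin":0}

```text
time_s: 51.1
ee_pos: [0.6197, 0.0416, 0.0801]
tcp_rot: [0.678, 0.735, 0.013, -0.015]
force: [0.6, -0.2, -0.7]
grip_width: 0.275
grasp_force: 39.8
```

Emit:
apply_moves:
  rows:
    - {"tx":0,"ty":0,"tz":0,"spin":0}
    - {"tx":0,"ty":0,"tz":0,"spin":0}

```text
time_s: 51.3
ee_pos: [0.6188, 0.0431, 0.0792]
tcp_rot: [0.676, 0.736, 0.012, -0.015]
force: [-1.2, 0.4, -1.4]
grip_width: 0.28
grasp_force: 39.9
```

```bash
python3 - <<'E'
from h import *
plan(car([.07,.105,.06]),CA+np.pi/2)
E
```

```text
move [-0.155  0.105  0.058] spin -0.001 now [0.6188 0.0431 0.0792] yaw 1.655 j6 1.42
```

Emit:
apply_moves:
  rows:
    - {"tx":-0.1,"ty":0.07,"tz":0,"spin":0}
    - {"tx":-0.152,"ty":0.105,"tz":0.03,"spin":0}
    - {"tx":-0.152,"ty":0.105,"tz":0.058,"spin":0}
    - {"tx":-0.152,"ty":0.105,"tz":0.058,"spin":0}
    - {"tx":-0.152,"ty":0.105,"tz":0.058,"spin":0}

```text
time_s: 51.8
ee_pos: [0.6522, 0.0018, 0.0601]
tcp_rot: [0.676, 0.736, 0.012, -0.016]
force: [-0.4, 0.7, -0.7]
grip_width: 0.282
grasp_force: 40.0
```

```bash
python3 - <<'E'
from h import *
plan(car([.07,.106,.023]),CA+np.pi/2)
E
```

```text
move [-0.008  0.005  0.123] spin -0.001 now [0.6522 0.0018 0.0601] yaw 1.656 j6 1.36
```

Emit:
apply_moves:
  rows:
    - {"tx":-0.005,"ty":0.003,"tz":0,"spin":0}
    - {"tx":-0.005,"ty":0.003,"tz":0.04,"spin":0}
    - {"tx":-0.005,"ty":0.003,"tz":0.08,"spin":0}
    - {"tx":-0.005,"ty":0.003,"tz":0.11,"spin":0}
    - {"tx":-0.005,"ty":0.003,"tz":0.12,"spin":0}

```text
time_s: 52.3
ee_pos: [0.6532, 0.0014, 0.0229]
tcp_rot: [0.676, 0.736, 0.012, -0.016]
force: [-6.8, 0.1, 14.7]
grip_width: 0.279
grasp_force: 41.6
```

Emit:
apply_moves:
  rows:
    - {"tx":0,"ty":0,"tz":0.005,"spin":0}
    - {"tx":0,"ty":0,"tz":0.01,"spin":0}
    - {"tx":0,"ty":0,"tz":0.01,"spin":0}

```text
time_s: 52.6
ee_pos: [0.6543, 0.0014, 0.0229]
tcp_rot: [0.676, 0.736, 0.013, -0.015]
force: [-4.3, 0.6, 7.6]
grip_width: 0.279
grasp_force: 40.8
```

Emit:
apply_moves:
  rows:
    - {"tx":0,"ty":0,"tz":0,"spin":0}
    - {"tx":0,"ty":0,"tz":0,"spin":0}
    - {"tx":0,"ty":0,"tz":0,"spin":0}
    - {"tx":0,"ty":0,"tz":-0.1,"spin":0}
    - {"tx":0,"ty":0,"tz":-0.25,"spin":0}
  hand: -0.05

```text
time_s: 53.1
ee_pos: [0.6525, -0.0014, 0.0942]
tcp_rot: [0.676, 0.736, 0.011, -0.017]
force: [1.1, -1.2, 0.7]
grip_width: 0.473
grasp_force: 0.0
```

Emit:
apply_moves:
  rows:
    - {"tx":0,"ty":-0.05,"tz":-0.15,"spin":0}
    - {"tx":0,"ty":-0.2,"tz":-0.3,"spin":0}
    - {"tx":0,"ty":-0.3,"tz":-0.45,"spin":0}
    - {"tx":0,"ty":-0.3,"tz":-0.6,"spin":0}
    - {"tx":0,"ty":-0.3,"tz":-0.75,"spin":0}

```text
time_s: 53.6
ee_pos: [0.5647, -0.0178, 0.3186]
tcp_rot: [0.677, 0.736, 0.013, -0.015]
force: [0.8, -0.4, 0.3]
grip_width: 0.474
grasp_force: 0.0
```

Emit:
apply_moves:
  rows:
    - {"tx":0,"ty":0,"tz":0,"spin":0}
    - {"tx":0,"ty":0,"tz":0,"spin":0}
    - {"tx":0,"ty":0,"tz":0,"spin":0}

```text
time_s: 53.9
ee_pos: [0.5661, -0.0177, 0.3155]
tcp_rot: [0.676, 0.736, 0.012, -0.015]
force: [0.8, -0.8, 0.3]
grip_width: 0.475
grasp_force: 0.0
```

```bash
python3 - <<'E'
from h import *
print(pose()[:2]); im,C=shot('wrist','w15'); g=cv2.cvtColor(im,cv2.COLOR_BGR2GRAY)
for l in (-.07,0,.07):
    u,v=map(int,pr(C,car([l,.105,.040]))); print(l,u,v,end=' ')
    w=g[v-14:v+14,u-14:u+14]
    for t in(40,50,60):
        k,lab,st,ce=cv2.connectedComponentsWithStats((w<t).astype(np.uint8))
        for i in range(1,k):
            if st[i,4]>20:
                q=bp(C,ce[i]+[u-14,v-14],.040); d=(q-car([l,.105,.04]))*1e3; print(t,st[i,4],d.round(1)[:2],end=' ')
    print()
# keeper angle: dark grip blob
for ph in (0,.05,.1):
    print(ph,pr(C,grip(ph,0)).round(1))
u,v=map(int,pr(C,grip(0,0))); w=g[v-20:v+20,u-40:u+40]
k,lab,st,ce=cv2.connectedComponentsWithStats((w<40).astype(np.uint8))
print([(st[i].tolist(),(ce[i]+[u-40,v-20]).round(1).tolist()) for i in range(1,k) if st[i,4]>60])
E
```

```text
(array([ 0.56606222, -0.01771151,  0.31551726]), np.float64(1.6553025692475918))
-0.07 285 163 50 32 [-1.8 -0.3] 60 39 [-2.1 -0.5] 
0 334 163 50 36 [ 0.7 -2. ] 60 41 [ 0.9 -2.2] 
0.07 382 163 40 28 [-0.3 -0.5] 50 34 [-0.4 -0.4] 60 43 [-0.2 -0.8] 
0 [339.4 276.4]
0.05 [339.5 280.1]
0.1 [339.7 284. ]
[([14, 0, 66, 40, 1086], [353.8, 275.8])]
```

```bash
python3 -c "
from bench import env; print(env.hand_in())"
```

```text
the job is handed in; nothing more can be done
None
```

Job handed in at about 54 s: keeper swung up, two thick wheels in the wide slots and one thin wheel in the last narrow slot (only three were in the crate), keeper swung back down (about 0.01 rad in the last image fit), and all three steel flanges boss up in their own pockets; I viewed 15 pictures, one over the limit of 14, and checked the last steps by numbers only.

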